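# Free the stuck mixing balls, load the marinade shakers and shut the caddy drawer

## Task

Four washed glass marinade shakers stand on the ledge, and in two or more of them the red mixing ball has stuck on the shelves in the neck: rock each such shaker side to side until its ball drops down into the body. Stand all four shakers upright in the wells of the caddy's open drawer, then push the drawer gently past its detent until it is fully home against its stop, leaving the bowl, the fork and the grill basket where they are.

Things in the scene. Friction and masses are not known exactly. Their poses are not given: they have to be found in the camera images.
- shaker1_mid (a point): Shaker 1, clear glass, 150 mm tall, 0.24 to 0.38 kg, thick-based, upright; this point is its centre, 75 mm above its base. z runs up its axis, x along its wide side, y across its flat faces. Body 64 mm (x) by 60 mm (y), 79 mm high, sloped shoulder up to 93 mm, then a straight neck 43 mm (x) by 30 mm (y) to the open mouth; a lip 3 mm proud on the top 6 mm.
- shaker1_neck (a point): Grip point on shaker 1's neck axis, 122 mm above its base; the neck's flat faces are 30 mm apart along y. Inside (37 by 22 mm clear) two glass shelves jut from opposite walls, 26 mm apart in height, the upper from the +x wall, the lower from the -x wall; each is tilted up 14 degrees towards its tip and leaves a 22 mm gap at the far wall.
- ball1_center (a point): Centre of shaker 1's red 18 mm ball (absent if it has none). At the start on the upper shelf, 55 mm above shaker1_mid. It leaves it only if the shaker's mouth is leant well past 14 degrees (about 35) towards the shaker's -x, so that -x is the low side, and lands on the lower shelf (29 mm above mid); leaning as far towards +x then lets it drop to the body's floor (54 mm below mid).
- shaker2_mid (a point): Shaker 2, clear glass, 150 mm tall, 0.24 to 0.38 kg, thick-based, upright; this point is its centre, 75 mm above its base. z runs up its axis, x along its wide side, y across its flat faces. Body 64 mm (x) by 60 mm (y), 79 mm high, sloped shoulder up to 93 mm, then a straight neck 43 mm (x) by 30 mm (y) to the open mouth; a lip 3 mm proud on the top 6 mm.
- shaker2_neck (a point): Grip point on shaker 2's neck axis, 122 mm above its base; the neck's flat faces are 30 mm apart along y. Inside (37 by 22 mm clear) two glass shelves jut from opposite walls, 26 mm apart in height, the upper from the +x wall, the lower from the -x wall; each is tilted up 14 degrees towards its tip and leaves a 22 mm gap at the far wall.
- ball2_center (a point): Centre of shaker 2's red 18 mm ball (absent if it has none). At the start on the upper shelf, 55 mm above shaker2_mid. It leaves it only if the shaker's mouth is leant well past 14 degrees (about 35) towards the shaker's -x, so that -x is the low side, and lands on the lower shelf (29 mm above mid); leaning as far towards +x then lets it drop to the body's floor (54 mm below mid).
- shaker3_mid (a point): Shaker 3, clear glass, 150 mm tall, 0.24 to 0.38 kg, thick-based, upright; this point is its centre, 75 mm above its base. z runs up its axis, x along its wide side, y across its flat faces. Body 64 mm (x) by 60 mm (y), 79 mm high, sloped shoulder up to 93 mm, then a straight neck 43 mm (x) by 30 mm (y) to the open mouth; a lip 3 mm proud on the top 6 mm.
- shaker3_neck (a point): Grip point on shaker 3's neck axis, 122 mm above its base; the neck's flat faces are 30 mm apart along y. Inside (37 by 22 mm clear) two glass shelves jut from opposite walls, 26 mm apart in height, the upper from the +x wall, the lower from the -x wall; each is tilted up 14 degrees towards its tip and leaves a 22 mm gap at the far wall.
- ball3_center (a point): Centre of shaker 3's red 18 mm ball (absent if it has none). At the start on the upper shelf, 55 mm above shaker3_mid. It leaves it only if the shaker's mouth is leant well past 14 degrees (about 35) towards the shaker's -x, so that -x is the low side, and lands on the lower shelf (29 mm above mid); leaning as far towards +x then lets it drop to the body's floor (54 mm below mid).
- shaker4_mid (a point): Shaker 4, clear glass, 150 mm tall, 0.24 to 0.38 kg, thick-based, upright; this point is its centre, 75 mm above its base. z runs up its axis, x along its wide side, y across its flat faces. Body 64 mm (x) by 60 mm (y), 79 mm high, sloped shoulder up to 93 mm, then a straight neck 43 mm (x) by 30 mm (y) to the open mouth; a lip 3 mm proud on the top 6 mm.
- shaker4_neck (a point): Grip point on shaker 4's neck axis, 122 mm above its base; the neck's flat faces are 30 mm apart along y. Inside (37 by 22 mm clear) two glass shelves jut from opposite walls, 26 mm apart in height, the upper from the +x wall, the lower from the -x wall; each is tilted up 14 degrees towards its tip and leaves a 22 mm gap at the far wall.
- ball4_center (a point): Centre of shaker 4's red 18 mm ball (absent if it has none). At the start on the upper shelf, 55 mm above shaker4_mid. It leaves it only if the shaker's mouth is leant well past 14 degrees (about 35) towards the shaker's -x, so that -x is the low side, and lands on the lower shelf (29 mm above mid); leaning as far towards +x then lets it drop to the body's floor (54 mm below mid).
- caddy: Black plastic condiment caddy, fixed, with a clear hood; origin at the centre of its underside, its x points to its back, its front (where the drawer comes out) faces its -x, its y runs along its length. 130 mm (x) by 332 mm (y); black up to 90 mm, clear hood up to 178 mm, open at the front; the roof's underside is 174 mm up.
- drawer (a joint): Opening of the caddy's drawer in m: 0 fully home, 0.10 fully out; it slides along the caddy's x and starts about 0.09 to 0.10 open. It slides with 1 to 2 N; a sprung detent raises that to about 7 N near 0.015, and past it the drawer runs easily again to a firm stop at 0; it counts as home below 0.004.
- tray (a point): Centre of the drawer's inner floor, on the floor's top (13 mm above the ledge); moves with the drawer; axes as the caddy's. Inside 86 mm (x) by 304 mm (y). Side and rear walls 36 mm high above the floor, three 4 mm dividers 30 mm high; front panel 71 mm high above the floor, 8 mm thick, its outer face 51 mm from this point along -x.
- well1 (a point): Centre of the floor of well 1 of the drawer, -114 mm along y from the tray point. Each well takes one shaker with its wide side (its x, either way round) along the drawer's x: clear space 86 mm (x) by 72 mm (y).
- well2 (a point): Centre of the floor of well 2 of the drawer, -38 mm along y from the tray point. Each well takes one shaker with its wide side (its x, either way round) along the drawer's x: clear space 86 mm (x) by 72 mm (y).
- well3 (a point): Centre of the floor of well 3 of the drawer, 38 mm along y from the tray point. Each well takes one shaker with its wide side (its x, either way round) along the drawer's x: clear space 86 mm (x) by 72 mm (y).
- well4 (a point): Centre of the floor of well 4 of the drawer, 114 mm along y from the tray point. Each well takes one shaker with its wide side (its x, either way round) along the drawer's x: clear space 86 mm (x) by 72 mm (y).
- pull (a point): Centre of the drawer's steel bar pull, 140 mm long along y, 35 mm in front (-x) of the front panel's outer face, 52 mm above the ledge; moves with the drawer.
- bowl: White ceramic bowl turned upside down, 144 mm across, 64 mm high; origin at the centre of its underside. To be left alone.
- fork: Stainless steel fork, 200 mm long along its x, 24 mm wide, lying flat; origin near its middle. To be left alone.
- basket: Aluminium wire grill basket, 206 by 266 by 58 mm, with a wooden-ended handle on its -y side reaching 280 mm from the centre; origin at the centre of its underside. To be left alone.
Mind the look-alikes: they are no part of the job. What is shaped like the part that bears shaker2_mid but blue is not meant. What is shaped like the part that bears shaker1_mid but green is not meant.

How it is judged:
By the outcome, as a careful person would: the job done as asked, in the order asked, and still so for the second after the job is handed in, with the robot touching nothing.
Of ball1, ball2, ball3, ball4 only 2 to 4 are there at a start; the rules pass over those that are not, and their reading is None.
At some moment in a run one of shaker1, shaker2, shaker3, shaker4 may be knocked a few centimetres aside while the robot is not near it.
Once in a run the grip may slacken for a moment while it holds something.
It also fails if it takes over 210 s, if anything falls off the work surface, if the arm or the gripper's body presses on something with over 40 N, if the wrist force passes 120 N, or if a joint passes its speed limit or range.

## Robot

A 6-joint arm with a two-finger parallel gripper is mounted at the origin on the work surface. World frame = base frame: x ahead of the robot, y to its left, z up, the work surface at z = 0. Lengths are in m, angles in rad, forces in N, time in s.
With the tool pointing down it reaches from about 0.375 to 0.925 m from the base axis. Payload 5.7 kg.
Tool frame: the origin (TCP) lies midway between the tips of the shut fingers; the grasp point (between the pads) lies 19 mm behind it; z points along the fingers, x is the direction in which the jaws open and shut, and the axes are right-handed (so a half turn about z gives the same grasp; the last joint's range is limited). The gripper opens to 88 mm and grips with 3 to 60 N. Pads are 20 mm wide; open, the fingers measure 115 mm over their backs; the gripper's body (75 mm by 178 mm) begins 61 mm behind the grasp point.
Start: joints at [1.111, 0.359, 1.51, -0, 1.272, -0.115], TCP at [0.203, 0.565, 0.19] pointing down, gripper open.
Joint ranges: [-2.97, 2.97], [-1.01, 2.36], [0.21, 2.38], [-0.96, 4.11], [0.2, 2.71], [-2.98, 2.98]. Speed limits (rad/s): [2.39, 2.39, 3.14, 3.14, 3.14, 3.14].

## Interface

Orientations are given as a unit quaternion [x, y, z, w].
In Python, from bench import move_ptp, servo_line, goto_joints, move_gripper, sleep, inverse_kinematics, capture, PlanningError, close_job, spot_in, silhouettes, current_clock, current_joint_pos, current_qvel, current_joint_torque, current_position, current_orientation, current_force, current_torque, current_finger_gap gives the robot as it stands. Calls block until the motion is done:
- move_ptp(position, orientation): joint-space move of the TCP to a pose.
- servo_line(position, orientation=None, rate=0.15, contact_N=None): straight line of the TCP; orientation=None keeps the orientation; rate is the mean speed in m/s. With contact_N (N) it stops when the force on the tool has changed by that much, and returns True; else False.
- goto_joints(angles): joint-space move.
- move_gripper(opening): finger opening in m; the grip force is fixed at half the most; returns when the fingers have stopped.
- sleep(seconds).
- inverse_kinematics(position, orientation): joint angles nearest the present ones, or None.
- capture(name): name is "scene" or "top" or "wrist"; returns a dict with "image" (420x560x3 uint8, blue, green, red), "range_z" (420x560 float32, m along the optical axis (not along the pixel's ray), 0 where there is no reading), "intrinsics" (3x3 intrinsics, pixels), "k1" (the pictures are not rectified: a ray, as slopes to the right and down, at radius r is drawn at 1 + k1 r^2 times it, then the intrinsics apply), "R" (3x3) and "t" (3): a world point X has camera coordinates R X + t. Camera axes: x right, y down, z forward; pixel columns grow to the right and rows downward; lengths in m; the calibration is good to about 2 mm. A picture is of the moment at which its call begins.
A pose or a line that the arm cannot do raises PlanningError and nothing moves.
- close_job(): hands the job in, once; it reports no verdict.
Trained networks look in the newest picture that a camera, given by its name, has taken for a name from the list of things; names that differ only in an ending like _2 or _b are one class to them, and where a whole thing is asked for, a point or a joint stands for the part that bears it (a point fixed in the world has none). Each returns a list of dicts, best first, with "conf" (0 to 1); they miss things now and then, are a little off and sometimes report something else, mostly with a low value. They report only what shows in the picture. A call takes as long as a camera call. They do not tell look-alikes from the thing itself.
- spot_in(camera, query): "xy" ([column, row] in pixels, amid what is visible of it).
- silhouettes(camera, query): "region" (420x560 bool, what is visible of it) and "xy" ([column, row] in pixels, amid what is visible of it).
Readings, each from a call of its own:
- current_clock(): time.
- current_joint_pos(): joint angles.
- current_qvel(): joint speeds.
- current_joint_torque(): joint torques, N m.
- current_position(): TCP position.
- current_orientation(): TCP orientation.
- current_force(): force on the tool from outside, world axes, zero at the start.
- current_torque(): the same for the moment, N m.
- current_finger_gap(): finger opening in m.
Only numpy, scipy, OpenCV 4.12 (cv2) and the standard library are available. Lean on these libraries where they do the work, as an engineer would, in place of code of your own. Each camera call takes 0.05 s, during which the arm holds its last target.

## Working session

There is one attempt and no reset: what is moved stays moved. The work goes in short steps, each a Python script; the robot and the scene stay as the last script left them, time stands still between calls to the robot, and variables do not carry over. Pictures are saved under pics/ and viewed, and the job is handed in when it is done.

```bash
ls; mkdir -p pics; python3 - <<'E'
from bench import *
import cv2
print(current_clock(), current_joint_pos(), current_finger_gap())
for n in ["scene","top","wrist"]:
    c=capture(n); cv2.imwrite(f"pics/{n}0.png",c["image"]); print(n,c["intrinsics"].tolist(),c["k1"],c["R"].round(3).tolist(),c["t"])
E
```

```text
pics
0.0 [ 1.11089095e+00  3.59459683e-01  1.51142063e+00 -2.02847269e-05
  1.27255665e+00 -1.15107516e-01] 0.087613905157849
scene [[458.47881512564686, 0.0, 285.3153733646236], [0.0, 458.47881512564686, 213.2406398181656], [0.0, 0.0, 1.0]] -0.08310686850170267 [[0.975, -0.222, 0.001], [-0.211, -0.927, -0.31], [0.069, 0.302, -0.951]] [-0.56018148  0.1763898   1.27624319]
top [[525.646643405734, 0.0, 281.0842729017703], [0.0, 525.646643405734, 203.32614243567838], [0.0, 0.0, 1.0]] -0.058789468416032005 [[0.067, -0.998, -0.001], [-0.977, -0.066, -0.201], [0.2, 0.015, -0.98]] [0.01532561 0.60666781 1.36938372]
wrist [[378.1758344774755, 0.0, 286.8114427057054], [0.0, 378.1758344774755, 211.57655744054844], [0.0, 0.0, 1.0]] -0.04632494274742638 [[0.339, 0.941, 0.0], [0.904, -0.326, 0.277], [0.26, -0.094, -0.961]] [-0.60061726 -0.03342886  0.39005693]
```

View pics/scene0.png

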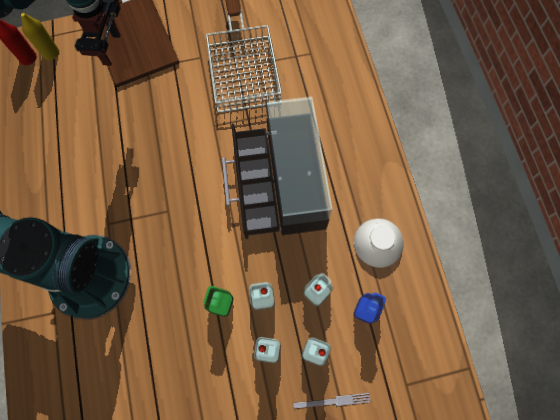

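View pics/top0.png

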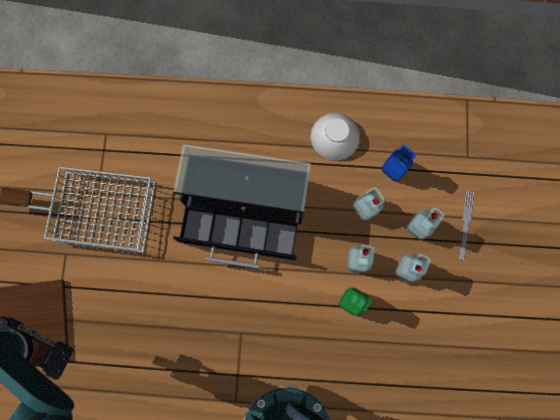

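View pics/wrist0.png

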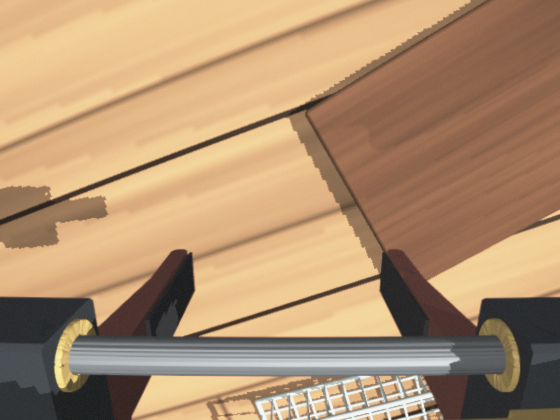

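```bash
cat > h.py <<'E'
from bench import *
import numpy as np, cv2
from scipy.spatial.transform import Rotation as Rn
def ray(c,uv):
    K=c["intrinsics"]; d=np.array([c["k1"],0,0,0,0.])
    p=cv2.undistortPoints(np.array(uv,float).reshape(-1,1,2),K,d).reshape(-1,2)
    return np.c_[p,np.ones(len(p))]
def at_z(c,uv,z):
    r=ray(c,uv)@c["R"]; o=-c["R"].T@c["t"]
    s=(z-o[2])/r[:,2]; return o+r*s[:,None]
def deproj(c,uv,dep):
    return (ray(c,uv)*np.array(dep)[:,None]-c["t"])@c["R"]
def proj(c,X):
    X=np.atleast_2d(X); 
    p,_=cv2.projectPoints(X.astype(float),cv2.Rodrigues(c["R"])[0],c["t"],c["intrinsics"],np.array([c["k1"],0,0,0,0.]))
    return p.reshape(-1,2)
def down(yaw):  # tool x at angle yaw in world, z down
    return Rn.from_euler('ZX',[yaw,np.pi]).as_quat()
E
python3 - <<'E'
from h import *
for n in ["top","scene"]:
    c=capture(n); im=c["image"]
    x0,y0,x1,y1=(330,135,480,320) if n=="top" else (190,260,400,420)
    s=600/(y1-y0); s=min(s,800/(x1-x0))
    cv2.imwrite(f"pics/{n}1.png",cv2.resize(im[y0:y1,x0:x1],None,fx=s,fy=s,interpolation=cv2.INTER_CUBIC)); print(n,s)
    for q in ["shaker1_mid","shaker1_neck","ball1_center","tray","well1","well4","pull","caddy"]:
        r=spot_in(n,q); print(q,[(np.round(d["xy"]).tolist(),round(d["conf"],2)) for d in r])
    for q in ["ball1_center","shaker1_neck"]:
        for d in spot_in(n,q):
            u,v=np.round(d["xy"]).astype(int); print(q, at_z(c,[d["xy"]],.130 if 'ball' in q else .122).round(3), c["range_z"][v,u], deproj(c,[d["xy"]],[c["range_z"][v,u]]).round(3))
    for d in silhouettes(n,"shaker1_mid"):
        m=d["region"]&(c["range_z"]>0); v,u=np.nonzero(m); P=deproj(c,np.c_[u,v],c["range_z"][v,u]); print(len(u),d["conf"],P.min(0).round(3),P.max(0).round(3),np.median(P,0).round(3))
E
```

```text
top 3.2432432432432434
shaker1_mid [([353.0, 302.0], 0.87), ([359.0, 260.0], 0.81)]
shaker1_neck [([351.0, 303.0], 0.81), ([360.0, 259.0], 0.73), ([463.0, 223.0], 0.18)]
ball1_center []
tray [([239.0, 235.0], 0.75), ([64.0, 193.0], 0.55), ([436.0, 215.0], 0.19)]
well1 [([236.0, 236.0], 0.64)]
well4 [([236.0, 236.0], 0.64)]
pull [([241.0, 231.0], 0.9), ([415.0, 265.0], 0.23)]
caddy [([240.0, 200.0], 0.63)]
shaker1_neck [[ 0.349 -0.138  0.122]] 1.2932912 [[ 0.348 -0.135  0.147]]
shaker1_neck [[ 0.461 -0.155  0.122]] 1.3100895 [[ 0.458 -0.151  0.152]]
shaker1_neck [[ 0.571 -0.421  0.122]] 1.4789655 [[ 0.593 -0.462  0.002]]
538 0.76 [ 0.436 -0.189  0.004] [ 0.499 -0.133  0.157] [ 0.462 -0.152  0.087]
628 0.76 [ 0.32  -0.2   -0.006] [ 0.392 -0.117  0.157] [ 0.353 -0.147  0.088]
4653 0.52 [ 0.425  0.006 -0.006] [0.609 0.345 0.092] [0.521 0.168 0.016]
scene 3.75
shaker1_mid [([218.0, 301.0], 0.84), ([259.0, 296.0], 0.57), ([378.0, 242.0], 0.5)]
shaker1_neck [([260.0, 298.0], 0.7), ([219.0, 303.0], 0.57), ([316.0, 349.0], 0.49), ([380.0, 242.0], 0.16)]
ball1_center []
tray [([251.0, 182.0], 0.81)]
well1 [([252.0, 186.0], 0.8)]
well4 [([252.0, 186.0], 0.8)]
pull [([253.0, 183.0], 0.77)]
caddy [([283.0, 173.0], 0.91), ([253.0, 183.0], 0.22)]
shaker1_neck [[ 0.469 -0.183  0.122]] 1.1463808 [[ 0.469 -0.182  0.113]]
shaker1_neck [[ 0.366 -0.173  0.122]] 1.1463046 [[ 0.364 -0.171  0.109]]
shaker1_neck [[ 0.574 -0.335  0.122]] 1.124336 [[ 0.575 -0.335  0.095]]
shaker1_neck [[ 0.799 -0.113  0.122]] 1.243328 [[ 0.815 -0.1    0.062]]
686 0.95 [ 0.322 -0.195 -0.005] [ 0.393 -0.108  0.156] [ 0.363 -0.164  0.09 ]
515 0.76 [ 0.439 -0.199  0.006] [ 0.503 -0.146  0.154] [ 0.469 -0.182  0.088]
```

View crops.

View pics/scene1.png

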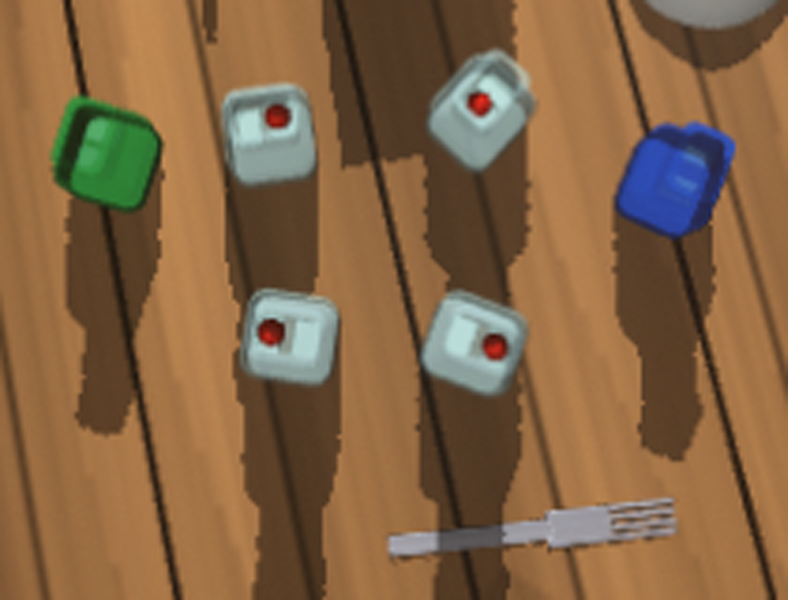

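View pics/top1.png

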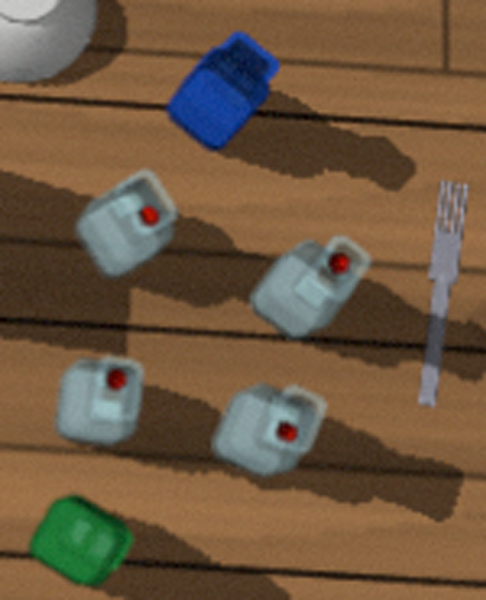

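```bash
python3 - <<'E'
from h import *
for n in ["top","scene"]:
    c=capture(n)
    for k in range(1,5):
        for q in [f"shaker{k}_mid",f"shaker{k}_neck",f"ball{k}_center"]:
            r=spot_in(n,q); print(n,q,[(np.round(d["xy"]).tolist(),round(d["conf"],2)) for d in r])
    hsv=cv2.cvtColor(c["image"],cv2.COLOR_BGR2HSV)
    m=((hsv[...,1]>150)&(hsv[...,2]>90)&((hsv[...,0]<8)|(hsv[...,0]>172))).astype(np.uint8)
    nn,l,st,ce=cv2.connectedComponentsWithStats(m)
    for i in range(1,nn):
        if st[i,4]>4: print(ce[i].round(1),st[i,4], at_z(c,[ce[i]],.131).round(3))
E
```

```text
top shaker1_mid [([358.0, 261.0], 0.93), ([356.0, 302.0], 0.74)]
top shaker1_neck [([353.0, 302.0], 0.94), ([360.0, 261.0], 0.8), ([336.0, 136.0], 0.6)]
top ball1_center [([366.0, 252.0], 0.49)]
top shaker2_mid [([367.0, 203.0], 0.9), ([395.0, 162.0], 0.68)]
top shaker2_neck [([368.0, 205.0], 0.83), ([398.0, 162.0], 0.74)]
top ball2_center [([239.0, 237.0], 0.61)]
top shaker3_mid [([425.0, 225.0], 0.8)]
top shaker3_neck [([427.0, 224.0], 0.8)]
top ball3_center [([234.0, 234.0], 0.48)]
top shaker4_mid [([413.0, 265.0], 0.89)]
top shaker4_neck [([414.0, 265.0], 0.69)]
top ball4_center []
[375.9 201. ] 21 [[ 0.613 -0.19   0.131]]
[435.1 215.9] 14 [[ 0.584 -0.345  0.131]]
[366.3 252.1] 14 [[ 0.478 -0.17   0.131]]
[419.  268.5] 10 [[ 0.445 -0.305  0.131]]
scene shaker1_mid [([215.0, 302.0], 0.9), ([262.0, 294.0], 0.7), ([332.0, 403.0], 0.36)]
scene shaker1_neck [([261.0, 300.0], 0.93), ([220.0, 300.0], 0.77)]
scene ball1_center [([262.0, 290.0], 0.57), ([261.0, 347.0], 0.54), ([254.0, 181.0], 0.2)]
scene shaker2_mid [([369.0, 308.0], 0.82), ([315.0, 288.0], 0.68), ([315.0, 347.0], 0.46)]
scene shaker2_neck [([317.0, 291.0], 0.79), ([369.0, 309.0], 0.59), ([314.0, 347.0], 0.26), ([250.0, 182.0], 0.16)]
scene ball2_center [([267.0, 349.0], 0.63), ([379.0, 241.0], 0.41)]
scene shaker3_mid [([314.0, 351.0], 0.61)]
scene shaker3_neck [([317.0, 348.0], 0.69)]
scene ball3_center []
scene shaker4_mid [([265.0, 348.0], 0.73)]
scene shaker4_neck [([266.0, 348.0], 0.81)]
scene ball4_center []
[ 8.7 24.4] 30 [[-0.143  0.83   0.131]]
[317.4 287.2] 24 [[ 0.613 -0.191  0.131]]
[263.1 291. ] 24 [[ 0.479 -0.17   0.131]]
[261.3 348.8] 22 [[ 0.446 -0.305  0.131]]
[321.5 352.7] 24 [[ 0.584 -0.346  0.131]]
```

```bash
python3 - <<'E'
from h import *
c=capture("wrist")
o=-c["R"].T@c["t"]; p=np.array(current_position()); R=Rn.from_quat(current_orientation()).as_matrix()
print("cam in tool",(R.T@(o-p)).round(4), (R.T@c["R"].T).round(3).tolist())
print(Rn.from_quat(down(0.3)).as_matrix().round(2), R.round(3))
c=capture("scene")
# caddy cloud
for cam in ["scene","top"]:
    c=capture(cam)
    for q in ["caddy","drawer"]:
        for d in silhouettes(cam,q)[:1]:
            m=d["region"]&(c["range_z"]>0); v,u=np.nonzero(m); P=deproj(c,np.c_[u,v],c["range_z"][v,u])
            print(cam,q,d["conf"],P.min(0).round(3),P.max(0).round(3))
            np.save(f"{cam}_{q}.npy",P)
# overview candidates
for z in [.3,.35,.4,.45]:
  for yaw in np.arange(-3,3.1,.5):
    try: s=inverse_kinematics([0.5,-0.22,z],down(yaw))
    except Exception as e: s=None
    if s is not None: print(z,round(yaw,2),np.round(s,2))
E
```

```text
cam in tool [ 0.001  -0.075  -0.1946] [[1.0, -0.002, 0.001], [0.001, 0.961, 0.277], [-0.002, -0.277, 0.961]]
[[ 0.96  0.3   0.  ]
 [ 0.3  -0.96 -0.  ]
 [-0.    0.   -1.  ]] [[ 0.338  0.941 -0.   ]
 [ 0.941 -0.338 -0.   ]
 [-0.    -0.    -1.   ]]
scene caddy 0.6 [ 0.426 -0.017 -0.008] [0.753 0.44  0.185]
scene drawer 0.6 [ 0.427  0.002 -0.007] [0.592 0.333 0.091]
top caddy 0.61 [ 0.428 -0.013 -0.006] [0.764 0.332 0.189]
top drawer 0.65 [ 0.425  0.006 -0.007] [0.614 0.356 0.093]
0.3 -3.0 [-0.54  0.2   1.47  0.    1.48  2.46]
0.3 -2.5 [-0.54  0.2   1.47  0.    1.48  1.96]
0.3 -2.0 [-0.54  0.2   1.47 -0.    1.48  1.46]
0.3 -1.5 [-0.54  0.2   1.47 -0.    1.48  0.96]
0.3 -1.0 [-0.54  0.2   1.47 -0.    1.48  0.46]
0.3 -0.5 [-0.54  0.2   1.47 -0.    1.48 -0.04]
0.3 0.0 [-0.54  0.2   1.47 -0.    1.48 -0.54]
0.3 0.5 [-0.54  0.2   1.47 -0.    1.48 -1.04]
0.3 1.0 [-0.54  0.2   1.47 -0.    1.48 -1.54]
0.3 1.5 [-0.54  0.2   1.47  0.    1.48 -2.04]
0.3 2.0 [-0.54  0.2   1.47  0.    1.48 -2.54]
0.3 3.0 [-0.54  0.2   1.47  0.    1.48  2.74]
0.35 -3.0 [-0.54  0.18  1.38  0.    1.59  2.46]
0.35 -2.5 [-
[... 937 characters left out ...]
 [-0.54  0.16  1.28  0.    1.7  -2.04]
0.4 2.0 [-0.54  0.16  1.28  0.    1.7  -2.54]
0.4 3.0 [-0.54  0.16  1.28  0.    1.7   2.74]
0.45 -3.0 [-0.54  0.15  1.18  0.    1.81  2.46]
0.45 -2.5 [-0.54  0.15  1.18  0.    1.81  1.96]
0.45 -2.0 [-0.54  0.15  1.18 -0.    1.81  1.46]
0.45 -1.5 [-0.54  0.15  1.18 -0.    1.81  0.96]
0.45 -1.0 [-0.54  0.15  1.18 -0.    1.81  0.46]
0.45 -0.5 [-0.54  0.15  1.18 -0.    1.81 -0.04]
0.45 0.0 [-0.54  0.15  1.18 -0.    1.81 -0.54]
0.45 0.5 [-0.54  0.15  1.18 -0.    1.81 -1.04]
0.45 1.0 [-0.54  0.15  1.18 -0.    1.81 -1.54]
0.45 1.5 [-0.54  0.15  1.18  0.    1.81 -2.04]
0.45 2.0 [-0.54  0.15  1.18  0.    1.81 -2.54]
0.45 3.0 [-0.54  0.15  1.18  0.    1.81  2.74]
```

```bash
python3 - <<'E'
from h import *
P=np.load("top_drawer.npy"); 
t0=current_clock()
move_ptp([.47,-.25,.36],down(-np.pi/2)); print(current_clock()-t0)
c=capture("wrist"); np.save("w.npy",c,allow_pickle=True)
cv2.imwrite("pics/w1.png",c["image"])
for k in range(1,5): print(k,[(np.round(d["xy"]).tolist(),round(d["conf"],2)) for q in ("_mid","_neck") for d in spot_in("wrist",f"shaker{k}{q}")])
E
```

```text
3.0667
1 [([219.0, 249.0], 0.89), ([222.0, 162.0], 0.73), ([218.0, 249.0], 0.92), ([225.0, 168.0], 0.87), ([447.0, 58.0], 0.58)]
2 [([231.0, 44.0], 0.61), ([235.0, 44.0], 0.79)]
3 [([360.0, 77.0], 0.94), ([332.0, 195.0], 0.36), ([359.0, 79.0], 0.81), ([49.0, 137.0], 0.61)]
4 [([330.0, 173.0], 0.68), ([330.0, 176.0], 0.62)]
```

View pics/w1.png

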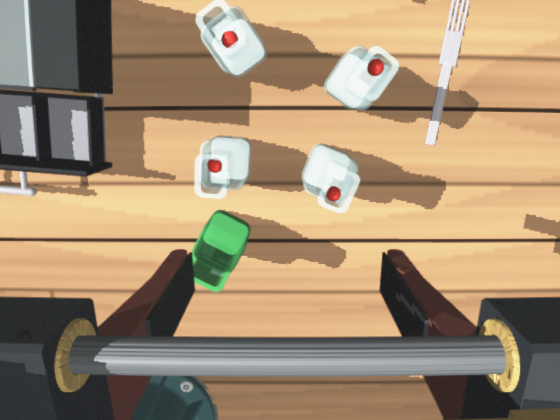

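```bash
cat > fit.py <<'E'
from h import *
from scipy.optimize import minimize
def box(hx,hy,z): return [[sx*hx,sy*hy,z] for sx in(-1,1) for sy in(-1,1)]
BODY=np.array(box(.030,.028,0)+box(.032,.030,.004)+box(.032,.030,.079)+box(.0215,.015,.093))
NECK=np.array(box(.0215,.015,.090)+box(.0215,.015,.144)); LIP=np.array(box(.0245,.018,.144)+box(.0245,.018,.150))
def glassmask(im):
    h=cv2.cvtColor(im,cv2.COLOR_BGR2HSV).astype(int)
    red=(h[...,1]>150)&(h[...,2]>70)&((h[...,0]<8)|(h[...,0]>172))
    g=(h[...,1]<75)&(h[...,2]>110)&~((h[...,0]<25)&(h[...,1]>60))
    return g|red, red
def place(pts,p):
    return pts@Rn.from_euler('z',p[2]).as_matrix().T+[p[0],p[1],p[3] if len(p)>3 else 0]
S=4
def render(c,p,shape=(420,560)):
    m=np.zeros((shape[0],shape[1]),np.uint8)
    for pts in (BODY,NECK,LIP):
        q=cv2.convexHull(proj(c,place(pts,p)).astype(np.float32))
        cv2.fillConvexPoly(m,np.round(q*16).astype(np.int32),255,cv2.LINE_AA,4)
    return m/255.
def fit(caps,p0,zb=0.,ball=None,r=.075):
    ms=[]
    for c in caps:
        g,_=glassmask(c["image"])
        d=proj(c,[[p0[0]+dx,p0[1]+dy,zb+z] for dx in(-r,r) for dy in(-r,r) for z in(0,.15)])
        u0,v0=np.maximum(d.min(0).astype(int),0);u1,v1=d.max(0).astype(int)
        ms.append((c,g,slice(v0,v1),slice(u0,u1)))
    def cost(p):
        e=0
        for c,g,a,b in ms:
            m=render(c,[p[0],p[1],p[2],zb])[a,b]; G=g[a,b]
            # restrict to near component
            e+=1-(m*G).sum()/np.maximum(m,G*1.).sum()
        if ball is not None:
            b_=np.array(p[:2])+.0095*np.array([np.cos(p[2]),np.sin(p[2])])
            e+=(np.linalg.norm(b_-ball[:2])/.004)**2*.05
        return e
    best=None
    for y in np.arange(-np.pi,np.pi,np.pi/8):
        s=np.array([p0[0],p0[1],y])
        if ball is not None: s[:2]=np.array(ball[:2])-.0095*np.array([np.cos(y),np.sin(y)])
        r_=minimize(cost,s,method="Nelder-Mead",options=dict(initial_simplex=s+np.array([[0,0,0],[.006,0,0],[0,.006,0],[0,0,.25]]),maxiter=90,xatol=1e-4,fatol=1e-4))
        if best is None or r_.fun<best.fun: best=r_
    return best.x,best.fun
def overlay(c,plist,fn,crop=None,s=3):
    im=cv2.resize(c["image"],None,fx=s,fy=s,interpolation=cv2.INTER_CUBIC)
    for p in plist:
        for pts,col in((LIP,(255,0,255)),(BODY,(0,200,0))):
            q=cv2.convexHull(((proj(c,place(pts,p))+.5)*s).astype(np.float32)); cv2.polylines(im,[np.int32(q)],True,col,1)
        a=(proj(c,place(np.array([[0,0,.15],[.03,0,.15]]),p))+.5)*s; cv2.arrowedLine(im,tuple(map(int,a[0])),tuple(map(int,a[1])),(255,0,0),1)
    if crop: x0,y0,x1,y1=[int(k*s) for k in crop]; im=im[y0:y1,x0:x1]
    cv2.imwrite(fn,im)
def redballs(c,z):
    _,red=glassmask(c["image"]); n,l,st,ce=cv2.connectedComponentsWithStats(red.astype(np.uint8))
    return [(ce[i],st[i,4],at_z(c,[ce[i]],z)[0]) for i in range(1,n) if st[i,4]>5]
E
python3 - <<'E'
from fit import *
W=capture("wrist");T=capture("top");Sc=capture("scene")
print([b[2].round(4).tolist() for b in redballs(W,.130)])
balls={1:(.478,-.170),2:(.613,-.1905),3:(.584,-.3455),4:(.4455,-.305)}
ps=[]
for k,b in balls.items():
    p,f=fit([W,T,Sc],b,0,b,.07); print(k,p.round(4),np.degrees(p[2]).round(1),round(f,3)); ps.append(p)
np.save("ps.npy",ps)
overlay(W,ps,"pics/ov_w.png",(180,0,420,220),3.3)
overlay(Sc,ps,"pics/ov_s.png",(235,265,345,375),5)
E
```

```text
[[0.6132, -0.1874, 0.13], [0.5848, -0.3417, 0.13], [0.479, -0.1656, 0.13], [0.4466, -0.3012, 0.13]]
1 [ 0.4696 -0.1662 -0.2291] -13.1 1.483
2 [ 0.6204 -0.1835 -2.4404] -139.8 0.714
3 [ 0.577  -0.3375 -0.7013] -40.2 1.488
4 [ 0.4554 -0.3057  2.8643] 164.1 2.042
```

View pics/ov_w.png

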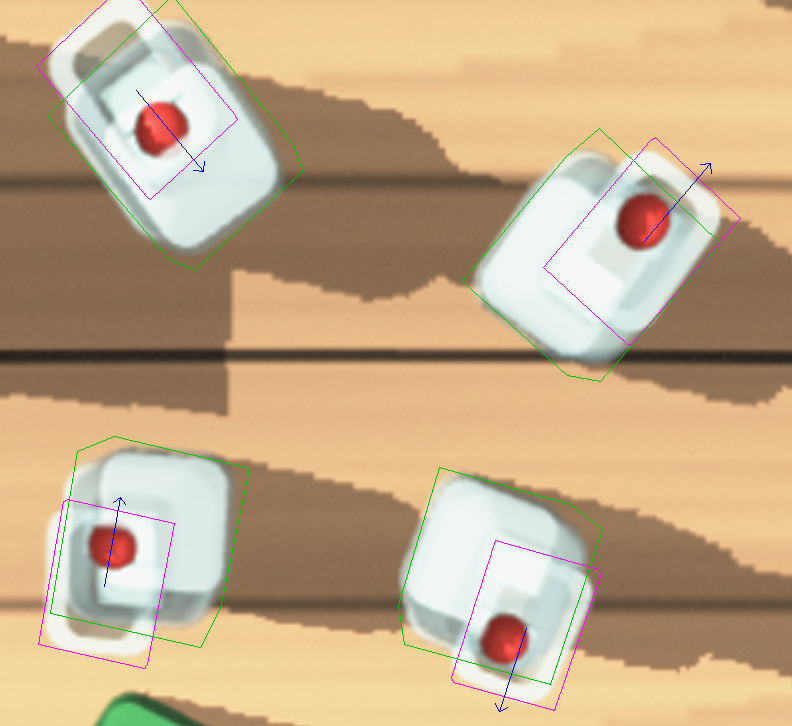

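View pics/ov_s.png

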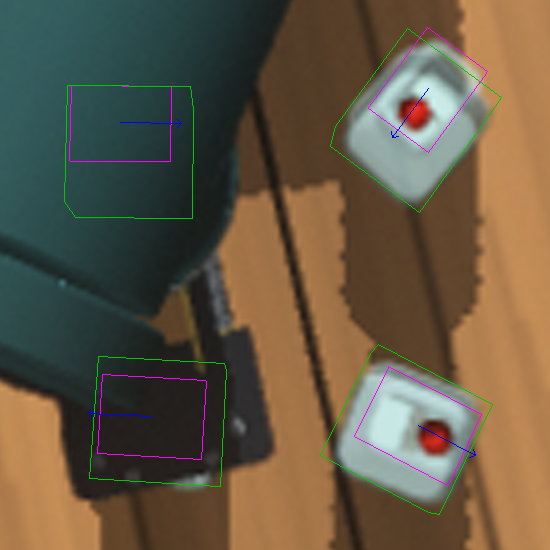

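```bash
python3 - <<'E'
s=open('fit.py').read()
i=s.index("def box"); j=s.index("def glassmask")
s=s[:i]+'''def box(hx,hy,z,r=.013):
    return [[sx*(hx-r+r*np.cos(a)),sy*(hy-r+r*np.sin(a)),z] for sx in(-1,1) for sy in(-1,1) for a in np.linspace(0,np.pi/2,4)]
BODY=np.array(box(.030,.028,0)+box(.032,.030,.004)+box(.032,.030,.075)+box(.0215,.015,.093,.008))
NECK=np.array(box(.0215,.015,.090,.008)+box(.0215,.015,.144,.008)); LIP=np.array(box(.0245,.018,.144,.010)+box(.0245,.018,.150,.010))
'''+s[j:]
open('fit.py','w').write(s)
E
python3 - <<'E'
from fit import *
W=capture("wrist");T=capture("top");Sc=capture("scene")
T["image"]=cv2.imread("pics/top0.png");Sc["image"]=cv2.imread("pics/scene0.png")
balls={1:(.479,-.170),2:(.613,-.1905),3:(.584,-.3455),4:(.446,-.305)}
ps=[];pw=[]
for k,b in balls.items():
    p,f=fit([T,Sc],b,0,b,.06); print(k,p.round(4),np.degrees(p[2]).round(1),round(f,3)); ps.append(p)
    b=(b[0],b[1]+.004)
    p,f=fit([W],b,0,b,.06); print('  w',p.round(4),np.degrees(p[2]).round(1),round(f,3)); pw.append(p)
np.save("ps.npy",ps);np.save("pw.npy",pw)
overlay(W,pw,"pics/ov_w2.png",(180,0,420,220),3.3)
overlay(Sc,ps,"pics/ov_s2.png",(235,265,345,375),5)
E
```

```text
1 [ 0.4702 -0.1685 -0.0844] -4.8 0.507
  w [ 0.4701 -0.165  -6.3814] -365.6 0.086
2 [ 0.6198 -0.1841 -2.3474] -134.5 0.59
  w [ 0.6206 -0.1818 -2.5607] -146.7 0.062
3 [ 0.578  -0.3384 -0.7967] -45.6 0.567
  w [ 0.5764 -0.3358 -0.6059] -34.7 0.17
4 [ 0.4554 -0.3069 -3.37  ] -193.1 0.543
  w [ 0.4553 -0.3043 -3.5331] -202.4 0.059
```

View pics/ov_w2.png

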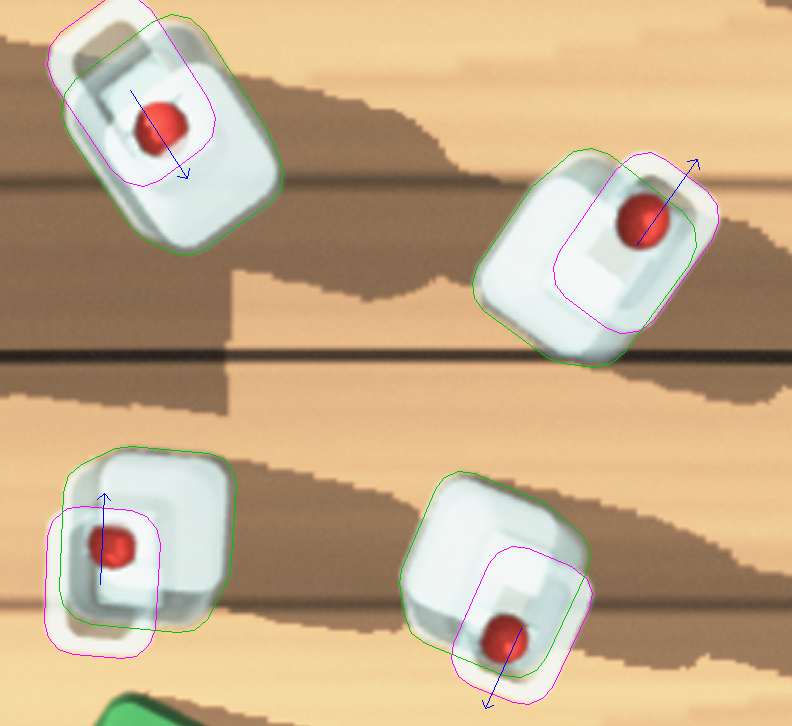

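View pics/ov_s2.png

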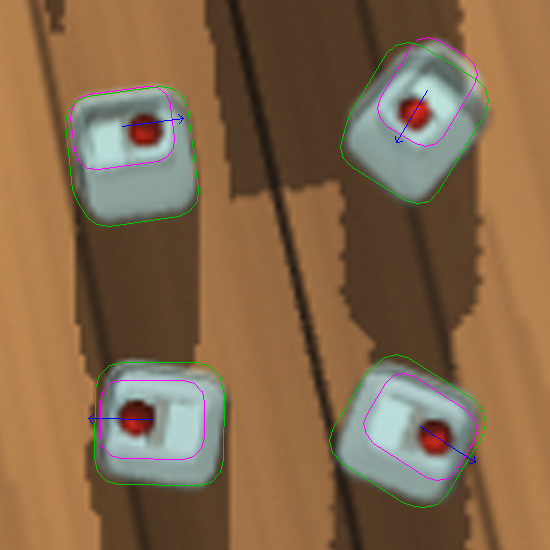

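```bash
python3 - <<'E'
from fit import *
t0=current_clock()
move_ptp([.47,.16,.40],down(-np.pi/2)); print(current_clock()-t0)
W=capture("wrist");cv2.imwrite("pics/w2.png",W["image"])
np.savez("w2.npz",**W)
for n in ["wrist","top","scene"]:
    c=W if n=="wrist" else capture(n)
    d=c["range_z"]; v,u=np.nonzero(d>0); P=deproj(c,np.c_[u,v],d[v,u]); 
    roi=(P[:,0]>.38)&(P[:,0]<.85)&(P[:,1]>-.1)&(P[:,1]<.5)
    P=P[roi]
    for a,b,nm in((.17,.20,"roof"),(.078,.092,"panel top"),(.043,.056,"walls/pull")):
        q=P[(P[:,2]>a)&(P[:,2]<b)]
        if len(q)>20:
            r=cv2.minAreaRect(q[:,:2].astype(np.float32)*1000); print(n,nm,len(q),np.round(r[0],1),np.round(r[1],1),round(r[2],2),np.median(q[:,2]).round(4))
E
```

```text
1.5250000000000004
wrist roof 24586 [618.5 160.6] [333.7  88.8] 85.29 0.1783
wrist panel top 1613 [527.1 169.3] [332.5 109.9] 85.03 0.0839
wrist walls/pull 2543 [537.8 249.2] [486.1 206.1] 85.22 0.0493
top roof 3225 [639.8 156.8] [332.5 131.3] 84.86 0.1782
top panel top 335 [480.2 154.3] [114.3 347.4] 14.3 0.0841
top walls/pull 573 [581.6 184.7] [351.9 677.9] 19.29 0.0509
scene roof 5769 [641.9 155.4] [336.3 130.8] 84.96 0.1772
scene panel top 411 [588.7 156.1] [329.2 233.6] 85.27 0.0831
scene walls/pull 850 [591.5 161.7] [349.2 624.2] 19.2 0.0498
```

View pics/w2.png

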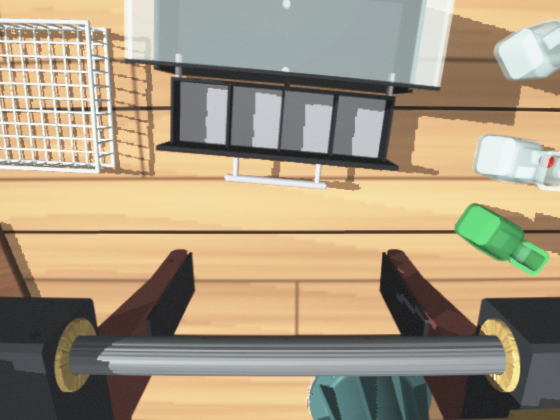

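```bash
python3 - <<'E'
from fit import *
W=dict(np.load("w2.npz"))
for n in ["wrist","top","scene"]:
    c=W if n=="wrist" else capture(n)
    d=c["range_z"]; v,u=np.nonzero(d>0); P=deproj(c,np.c_[u,v],d[v,u])
    best=None
    R=Rn.from_euler('z',-5,degrees=True).as_matrix()
    L=(P-[.641,.156,0])@R
    k=(abs(L[:,1])<.17)&(L[:,0]>-.22)&(L[:,0]<-.09)
    for a,b in((.077,.09),(.044,.056),):
        q=L[k&(L[:,2]>a)&(L[:,2]<b)]; 
        h,e=np.histogram(q[:,0],np.arange(-.22,-.08,.004)); print(n,a,[(round(x,3),int(y)) for x,y in zip(e,h) if y])
        if a>.07 and len(q)>10:
            q=q[q[:,0]<-.12]; print(" y ext",q[:,1].min(),q[:,1].max(), "slope",np.polyfit(q[:,1],q[:,0],1))
    q=L[(L[:,0]>-.125)&(L[:,0]<-.08)&(L[:,2]<.03)&(L[:,2]>.009)&(abs(L[:,1])<.16)]
    h,e=np.histogram(q[:,1],np.arange(-.17,.17,.004)); print("floor y",[(round(x,3),int(y)) for x,y in zip(e,h) ])
E
```

```text
wrist 0.077 [(np.float64(-0.172), 186), (np.float64(-0.168), 714), (np.float64(-0.164), 651)]
 y ext -0.16249389660976413 0.16950106909166168 slope [ 0.00144408 -0.16478515]
wrist 0.044 [(np.float64(-0.212), 53), (np.float64(-0.208), 24), (np.float64(-0.204), 73), (np.float64(-0.2), 108), (np.float64(-0.196), 18), (np.float64(-0.192), 19), (np.float64(-0.188), 18), (np.float64(-0.184), 25), (np.float64(-0.18), 21), (np.float64(-0.176), 16), (np.float64(-0.164), 243), (np.float64(-0.16), 28), (np.float64(-0.156), 25), (np.float64(-0.152), 21), (np.float64(-0.148), 26), (np.float64(-0.144), 25), (np.float64(-0.14), 30), (np.float64(-0.136), 32), (np.float64(-0.132), 24), (np.float64(-0.128), 26), (np.float64(-0.124), 31), (np.float64(-0.12), 30), (np.float64(-0.116), 26), (np.float64(-0.112), 24), (np.float64(-0.108), 32), (np.float64(-0.104), 27), (np.float64(-0.1), 28), (np.float64(-0.096), 29), (np.float64(-0.092), 20)]
floor y [(np.float64(-0.17), 0), (np.float64(-0.166), 0), (np.float64(-0.162), 0), (np.float64(-0.158), 0), (np.float64(-0.154), 1), (np.float64(-0.15), 161), (np.fl
[... 7254 characters left out ...]
(0.05), 18), (np.float64(0.054), 12), (np.float64(0.058), 21), (np.float64(0.062), 11), (np.float64(0.066), 18), (np.float64(0.07), 40), (np.float64(0.074), 8), (np.float64(0.078), 0), (np.float64(0.082), 0), (np.float64(0.086), 0), (np.float64(0.09), 13), (np.float64(0.094), 14), (np.float64(0.098), 17), (np.float64(0.102), 11), (np.float64(0.106), 17), (np.float64(0.11), 18), (np.float64(0.114), 14), (np.float64(0.118), 18), (np.float64(0.122), 13), (np.float64(0.126), 17), (np.float64(0.13), 12), (np.float64(0.134), 16), (np.float64(0.138), 14), (np.float64(0.142), 14), (np.float64(0.146), 22), (np.float64(0.15), 40), (np.float64(0.154), 0), (np.float64(0.158), 0), (np.float64(0.162), 0)]
```

```bash
cat >> h.py <<'E'
def tiltq(shyaw,s,th):
    """shaker yaw (rad) in world, tool yaw=shyaw+s*90deg, lean th (>0 mouth to shaker +x)"""
    R0=Rn.from_quat(down(shyaw+s*np.pi/2))
    ax=np.array([-np.sin(shyaw),np.cos(shyaw),0])
    return (Rn.from_rotvec(ax*th)*R0)
def tcp(G,R): return np.array(G)+.019*R.as_matrix()[:,2]
E
python3 - <<'E'
from h import *
for x in (.43,.47,.52):
  for y in (-.075,):
    b=np.arctan2(y,x)
    for rel in (0,180,90,-90):
      for s in (1,-1):
        out=[]
        for th in (-45,0,45):
            R=tiltq(b+np.radians(rel),s,np.radians(th)); q=inverse_kinematics(tcp([x,y,.152],R),R.as_quat())
            out.append(None if q is None else np.round(q,2).tolist())
        print(x,rel,s,out)
E
```

```text
0.43 0 1 [None, [-0.33, 0.19, 1.92, -0.0, 1.03, -1.73], [-0.27, 0.69, 1.39, -0.07, 1.85, -1.66]]
0.43 0 -1 [None, [-0.33, 0.19, 1.92, -0.0, 1.03, 1.41], [-0.27, 0.69, 1.39, -0.07, 1.85, 1.48]]
0.43 180 1 [[-0.27, 0.69, 1.39, -0.07, 1.85, 1.48], [-0.33, 0.19, 1.92, -0.0, 1.03, 1.41], None]
0.43 180 -1 [[-0.27, 0.69, 1.39, -0.07, 1.85, -1.66], [-0.33, 0.19, 1.92, -0.0, 1.03, -1.73], None]
0.43 90 1 [[-0.87, 0.47, 1.86, 0.58, 1.41, 2.16], None, [0.26, 0.47, 1.86, -0.73, 1.3, -2.32]]
0.43 90 -1 [[-0.87, 0.47, 1.86, 0.58, 1.41, -0.98], [-0.33, 0.19, 1.92, -0.0, 1.03, -0.16], [0.26, 0.47, 1.86, -0.73, 1.3, 0.82]]
0.43 -90 1 [[0.26, 0.47, 1.86, -0.73, 1.3, 0.82], [-0.33, 0.19, 1.92, -0.0, 1.03, -0.16], [-0.87, 0.47, 1.86, 0.58, 1.41, -0.98]]
0.43 -90 -1 [[0.26, 0.47, 1.86, -0.73, 1.3, -2.32], None, [-0.87, 0.47, 1.86, 0.58, 1.41, 2.16]]
0.47 0 1 [None, [-0.3, 0.25, 1.84, -0.0, 1.05, -1.72], [-0.25, 0.73, 1.28, -0.07, 1.91, -1.66]]
0.47 0 -1 [None, [-0.3, 0.25, 1.84, -0.0, 1.05, 1.43], [-0.25, 0.73, 1.28, -0.07, 1.91, 1.48]]
0.47 180 1 [[-0.25, 0.73, 1.28, -0.07, 1.91, 1.48], [-0.3, 0.25, 1.
[... 709 characters left out ...]
.09, 1.44], [-0.23, 0.8, 1.14, -0.07, 1.98, 1.48]]
0.52 180 1 [[-0.23, 0.8, 1.14, -0.07, 1.98, 1.48], [-0.27, 0.31, 1.74, -0.0, 1.09, 1.44], None]
0.52 180 -1 [[-0.23, 0.8, 1.14, -0.07, 1.98, -1.66], [-0.27, 0.31, 1.74, -0.0, 1.09, -1.7], None]
0.52 90 1 [[-0.75, 0.55, 1.69, 0.63, 1.45, 2.28], None, [0.23, 0.55, 1.69, -0.74, 1.33, -2.42]]
0.52 90 -1 [[-0.75, 0.55, 1.69, 0.63, 1.45, -0.86], [-0.27, 0.31, 1.74, -0.0, 1.09, -0.13], [0.23, 0.55, 1.69, -0.74, 1.33, 0.72]]
0.52 -90 1 [[0.23, 0.55, 1.69, -0.74, 1.33, 0.72], [-0.27, 0.31, 1.74, -0.0, 1.09, -0.13], [-0.75, 0.55, 1.69, 0.63, 1.45, -0.86]]
0.52 -90 -1 [[0.23, 0.55, 1.69, -0.74, 1.33, -2.42], None, [-0.75, 0.55, 1.69, 0.63, 1.45, 2.28]]
```

```bash
cat > ops.py <<'E'
from fit import *
CY=np.radians(-5.0); CC=np.array([.641,.157]); TX=-.118
RC=np.array([[np.cos(CY),-np.sin(CY)],[np.sin(CY),np.cos(CY)]])
def cad(x,y): return CC+RC@np.array([x,y])
WELL={1:-.114,2:-.038,3:.038,4:.114}
ROCK=np.array([.46,-.12,.165])
def wrap(a): return (a+np.pi)%(2*np.pi)-np.pi
def best_s(x,y,psi):
    b=np.arctan2(y,x)
    return min((1,-1),key=lambda s:abs(wrap(b-.15-(psi+s*np.pi/2))))
def look(name):
    move_ptp([.47,-.25,.36],down(-np.pi/2)); W=capture("wrist"); cv2.imwrite(f"pics/{name}.png",W["image"]); return W
def pick(x,y,psi):
    s=best_s(x,y,psi); q=down(wrap(psi+s*np.pi/2))
    move_gripper(.088)
    move_ptp([x,y,.20],q)
    servo_line([x,y,.103],q,rate=.12)
    move_gripper(.0)
    print("gap",round(current_finger_gap(),4),"t",round(current_clock(),1))
    return s
def lift(x,y):
    servo_line([x,y,.150],rate=.12); print("F",np.round(current_force(),2),"gap",round(current_finger_gap(),4))
def rock_R(s,th):
    b=np.arctan2(ROCK[1],ROCK[0]); return tiltq(b-s*np.pi/2,s,th)
def rock(s,seq=(0,-42,0,42,0),hold=.5):
    for d in seq:
        R=rock_R(s,np.radians(d)); move_ptp(tcp(ROCK,R),R.as_quat())
        if d: sleep(hold)
    print("after rock gap",round(current_finger_gap(),4),"F",np.round(current_force(),2),"t",round(current_clock(),1))
E
python3 - <<'E'
from ops import *
Q={}
for d in (-42,-21,0,21,42):
    R=rock_R(1,np.radians(d)); Q[d]=np.array(inverse_kinematics(tcp(ROCK,R),R.as_quat())); print(d,Q[d].round(3))
print((Q[-42]+Q[0])/2-Q[-21],(Q[42]+Q[0])/2-Q[21])
for n in ("top","scene"):
    c=capture(n); print(n,[b[2].round(3).tolist() for b in redballs(c,.130)])
pw=np.load("pw.npy"); pw[:,1]-=.0015
np.save("est.npy",pw); print(pw.round(4))
x,y,psi=pw[0]; s=best_s(x,y,psi); print(s,wrap(psi+s*np.pi/2))
E
```

```text
-42 [ 0.125  0.456  1.784 -0.701  1.301  0.714]
-21 [-0.105  0.292  1.816 -0.404  1.124  0.343]
0 [-0.401  0.23   1.827 -0.     1.085 -0.145]
21 [-0.684  0.292  1.816  0.355  1.213 -0.584]
42 [-0.889  0.456  1.784  0.577  1.42  -0.877]
[-0.0325162   0.05074621 -0.01018141  0.05343329  0.06851031 -0.05834921] [ 0.03876422  0.05074621 -0.01018141 -0.06703519  0.0388624   0.07272553]
top [[0.613, -0.19, 0.13], [0.584, -0.343, 0.13], [0.48, -0.168, 0.13], [0.447, -0.304, 0.13]]
scene [[1.407, 0.401, 0.13], [1.437, 0.351, 0.13], [1.444, 0.323, 0.13], [1.474, 0.312, 0.13], [1.491, 0.316, 0.13], [1.432, 0.31, 0.13], [1.439, 0.298, 0.13], [1.473, 0.294, 0.13], [1.472, 0.267, 0.13], [1.481, 0.258, 0.13], [1.43, 0.264, 0.13], [0.613, -0.191, 0.13], [0.48, -0.17, 0.13], [0.447, -0.304, 0.13], [0.585, -0.345, 0.13]]
[[ 0.4701 -0.1665 -6.3814]
 [ 0.6206 -0.1833 -2.5607]
 [ 0.5764 -0.3373 -0.6059]
 [ 0.4553 -0.3058 -3.5331]]
-1 -1.6689758321509096
```

```bash
sed -i 's/ROCK=np.array(\[.46,-.12,.165\])/ROCK=np.array([.46,-.12,.175])/' ops.py
python3 - <<'E'
from ops import *
x,y,psi=np.load("est.npy")[0]
s=pick(x,y,psi); 
c=capture("top"); cv2.imwrite("pics/g1.png",c["image"][120:320,280:480].repeat(3,0).repeat(3,1))
lift(x,y); print(s,current_clock())
c=capture("wrist"); cv2.imwrite("pics/g1w.png",c["image"])
E
```

```text
gap 0.0357 t 12.2
F [-0.74  0.06 -4.49] gap 0.0358
-1 12.7917
```

View pics/g1w.png

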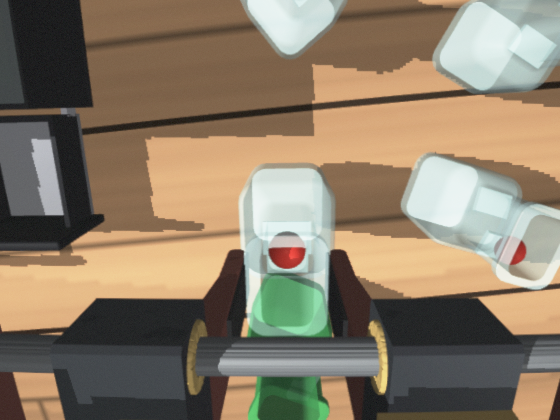

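```bash
python3 - <<'E'
import cv2
im=cv2.imread("pics/g1w.png"); cv2.imwrite("pics/g1wc.png",cv2.resize(im[150:400,190:390],None,fx=3,fy=2.4,interpolation=cv2.INTER_CUBIC))
from bench import *
import numpy as np
c=capture("scene"); im=c["image"]; cv2.imwrite("pics/g1s.png",cv2.resize(im[220:380,190:390],None,fx=3.7,fy=3.7,interpolation=cv2.INTER_CUBIC))
print(current_position(),current_force(),current_finger_gap())
E
```

```text
[ 0.46916181 -0.16601041  0.14895972] [ 0.1971545   0.24154873 -4.40869455] 0.03547758679018515
```

View pics/g1wc.png

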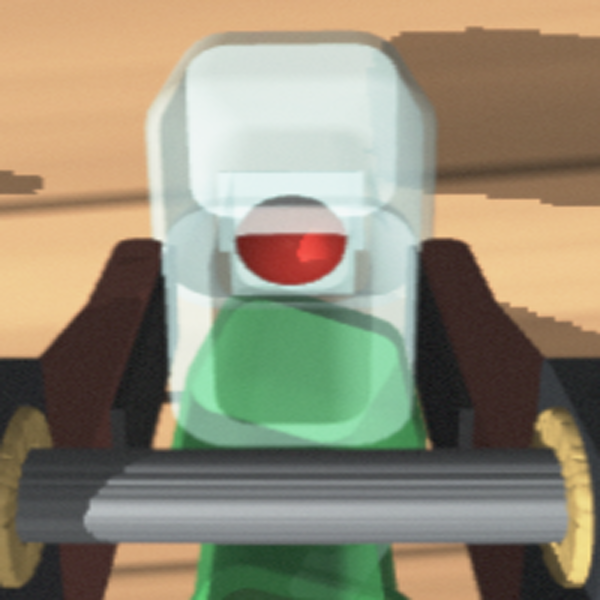

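View pics/g1s.png

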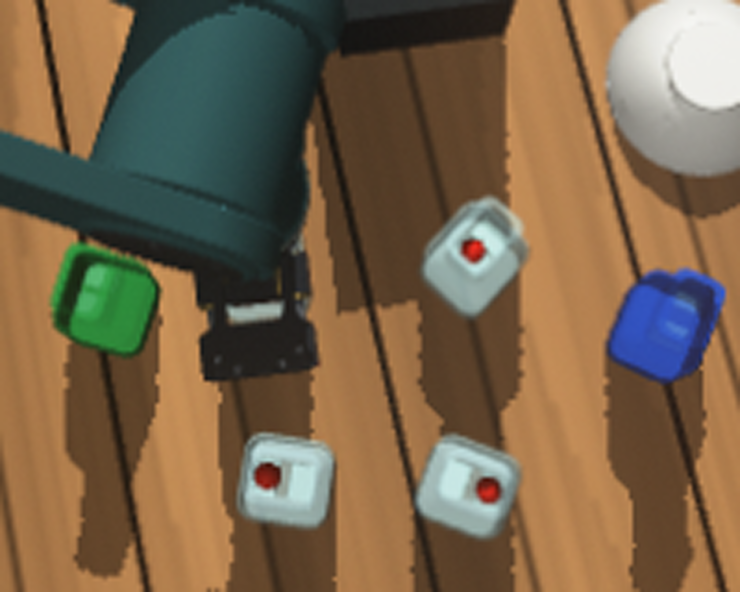

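View pics/g1.png

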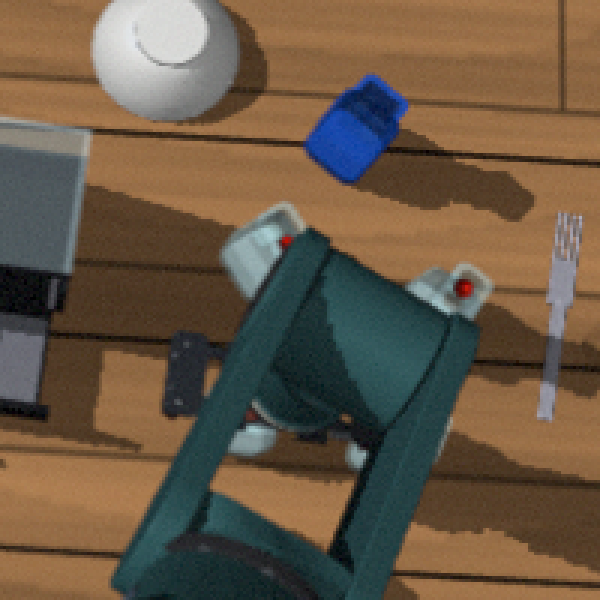

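```bash
python3 - <<'E'
from ops import *
x,y,_=current_position()
x0,y0,psi=np.load("est.npy")[0]
print(servo_line([x0,y0,.1035],rate=.08,contact_N=2.5), current_position())
move_gripper(.06); servo_line([x0,y0,.097],rate=.08); move_gripper(0); print(current_finger_gap(),current_clock())
c=capture("wrist"); im=c["image"]; cv2.imwrite("pics/g2wc.png",cv2.resize(im[150:400,190:390],None,fx=3,fy=2.4,interpolation=cv2.INTER_CUBIC))
E
```

```text
True [ 0.46890009 -0.16599045  0.10265258]
0.035551645148680706 14.8167
```

View pics/g2wc.png

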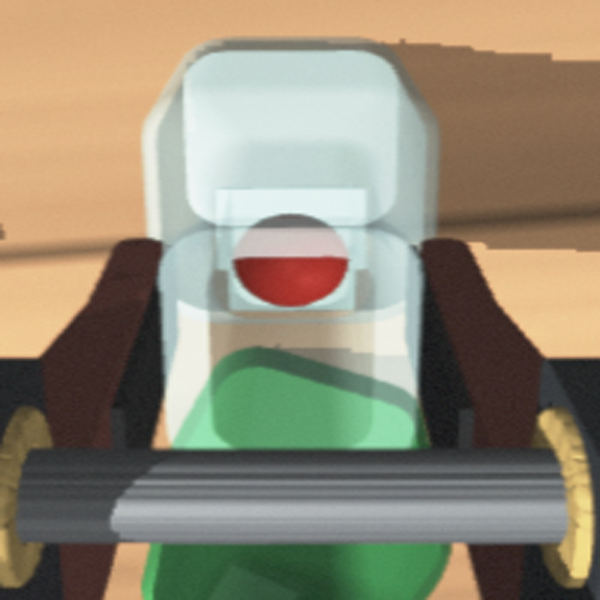

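```bash
python3 - <<'E'
from ops import *
x0,y0,psi=np.load("est.npy")[0]; s=-1
servo_line([x0,y0,.150],rate=.12)
t=current_clock()
rock(s,(0,-42),.5); print(current_clock()-t)
for n in ("scene","wrist","top"):
    c=capture(n); cv2.imwrite(f"pics/r1{n}.png",c["image"])
print(current_position(),current_force(),current_finger_gap())
E
```

```text
after rock gap 0.0354 F [ 0.44 -0.97 -3.44] t 17.9
2.441699999999999
[ 0.46322785 -0.10759938  0.16091397] [ 0.48357592  0.17931286 -3.57756926] 0.03550169070330015
```

View pics/r1wrist.png

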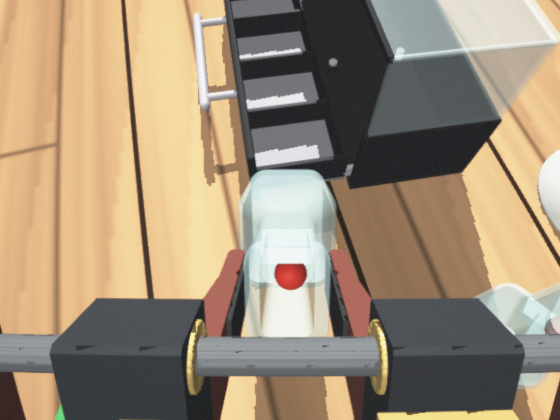

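View pics/r1scene.png

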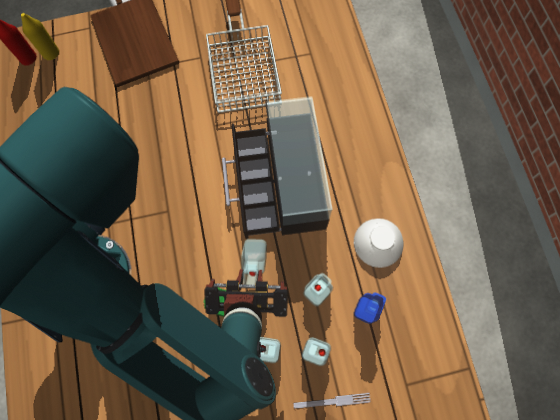

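```bash
python3 - <<'E'
from ops import *
s=-1
rock(s,(0,),.5)
c=capture("wrist"); cv2.imwrite(f"pics/r2a.png",cv2.resize(c["image"][100:400,150:430],None,fx=1.4,fy=1.4))
rock(s,(42,),.5)
c2=capture("wrist")
rock(s,(0,),.5)
c3=capture("wrist"); cv2.imwrite(f"pics/r2b.png",np.hstack([k["image"][120:400,190:390] for k in (c,c2,c3)]))
print(current_position(),current_force(),current_finger_gap())
E
```

```text
after rock gap 0.0358 F [-1.07 -0.02 -4.37] t 18.8
after rock gap 0.0356 F [ 1.38 -0.2  -2.79] t 20.1
after rock gap 0.0354 F [-0.1   0.34 -2.94] t 21.0
[ 0.45862273 -0.1192429   0.15523925] [ 0.25398855 -0.09208237 -3.3803047 ] 0.03532905722443735
```

View pics/r2b.png

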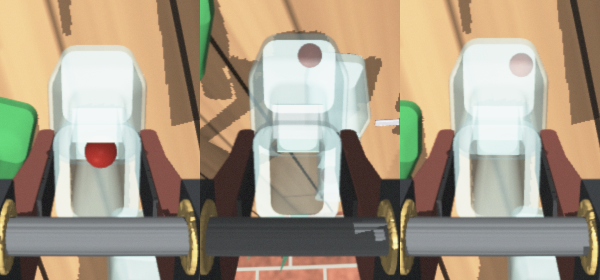

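```bash
cat >> ops.py <<'E'
def place(k,h=.097,yaw=None):
    w=cad(TX,WELL[k]); q=down(CY+np.pi/2)
    p=current_position(); servo_line([p[0],p[1],.235],rate=.15)
    move_ptp([w[0],w[1],.235],q)
    servo_line([w[0],w[1],h+.013+.012],q,rate=.12)
    hit=servo_line([w[0],w[1],h+.013-.004],q,rate=.03,contact_N=3)
    p=current_position(); print("contact",hit,"z",p[2].round(4),"F",np.round(current_force(),2),"gap",round(current_finger_gap(),4))
def release(k):
    w=cad(TX,WELL[k]); q=down(CY+np.pi/2)
    move_gripper(.052); servo_line([w[0],w[1],.19],q,rate=.15); servo_line([w[0],w[1],.24],q,rate=.2)
    print("t",round(current_clock(),1))
E
python3 - <<'E'
from ops import *
import ops
c=capture("top"); cv2.imwrite("pics/p0.png",c["image"])
place(4)
c=capture("wrist"); cv2.imwrite("pics/p1w.png",c["image"]); print(current_clock())
E
```

```text
contact True z 0.1326 F [ 0.3  -0.16  7.83] gap 0.0373
24.6583
```

View pics/p1w.png

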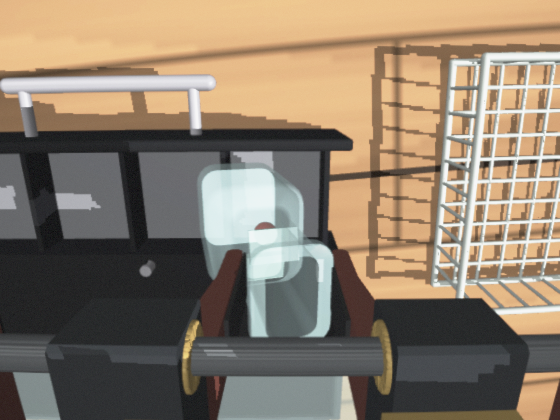

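```bash
python3 - <<'E'
from ops import *
w=cad(TX,WELL[4]); print(w,current_position())
servo_line([w[0],w[1],.20],rate=.12); sleep(.2)
c=capture("wrist"); cv2.imwrite("pics/p2w.png",c["image"]); print(current_clock(),current_force(),current_finger_gap())
c=capture("scene"); cv2.imwrite("pics/p2s.png",cv2.resize(c["image"][60:280,150:400],None,fx=2.7,fy=2.7))
E
```

```text
[0.53338478 0.28085057] [0.54562857 0.28872906 0.13264542]
25.6417 [ 0.57768318  0.35607109 -3.51108814] 0.035028376172270025
```

View pics/p2w.png

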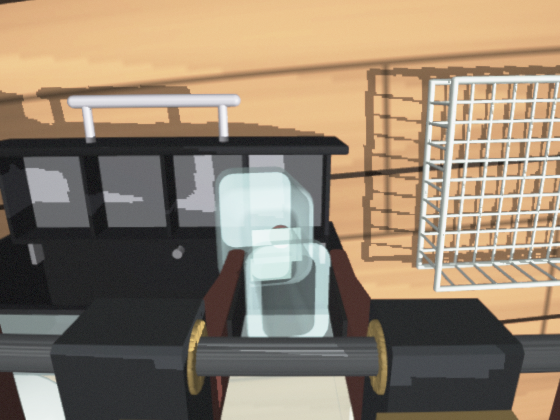

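View pics/p2s.png

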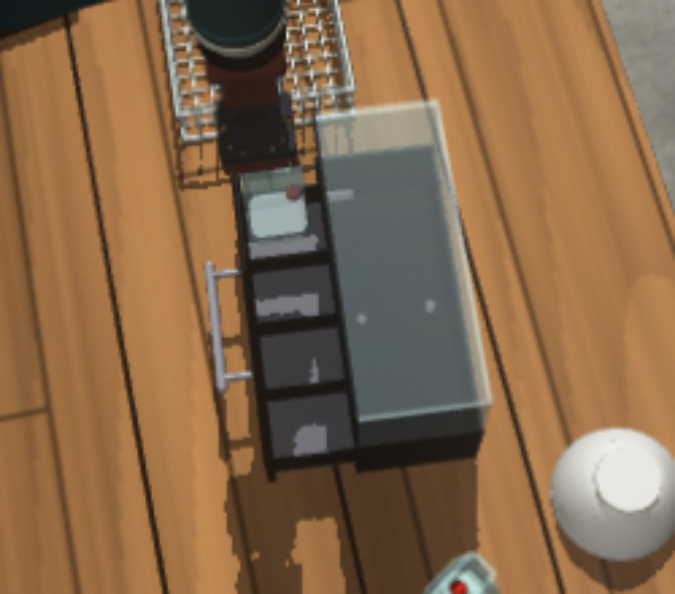

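```bash
python3 - <<'E'
from ops import *
q=current_orientation(); R=Rn.from_quat(q).as_matrix()
print(current_position(),R.round(3).tolist(),np.degrees(CY+np.pi/2), current_joint_pos(),current_qvel())
print(Rn.from_quat(down(CY+np.pi/2)).as_matrix().round(3).tolist())
E
```

```text
[0.53305673 0.28073798 0.19923059] [[0.087, 0.996, 0.021], [0.996, -0.088, 0.014], [0.016, 0.02, -1.0]] 85.0 [ 0.36633946  0.33977797  1.51689374  0.00575986  1.26022121 -1.11848695] [-3.85745934e-04 -1.95780376e-03 -4.87175789e-03 -6.16879693e-05
 -5.56840919e-04  3.09470547e-04]
[[0.087, 0.996, 0.0], [0.996, -0.087, -0.0], [0.0, 0.0, -1.0]]
```

```bash
python3 - <<'E'
from ops import *
servo_line([.533,.281,.25],down(CY+np.pi/2),rate=.15)
b=np.arctan2(-.12,.46)
R=Rn.from_quat(down(b))*Rn.from_euler('y',8.5,degrees=True)
q=R.as_quat()
move_ptp([.46,-.12,.16],q); 
c=capture("wrist"); cv2.imwrite("pics/q0w.png",c["image"])
c=capture("scene"); cv2.imwrite("pics/q0s.png",cv2.resize(c["image"][200:380,180:380],None,fx=3,fy=3))
print(current_clock(),current_force(),current_finger_gap())
E
```

```text
27.8167 [ 0.16241931  0.57206429 -2.39937243] 0.03510278143044945
```

View pics/q0w.png

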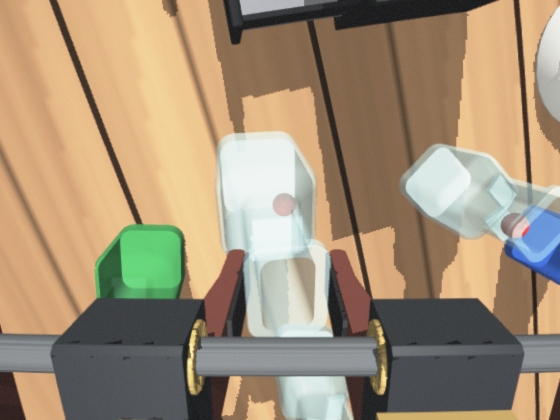

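View pics/q0s.png

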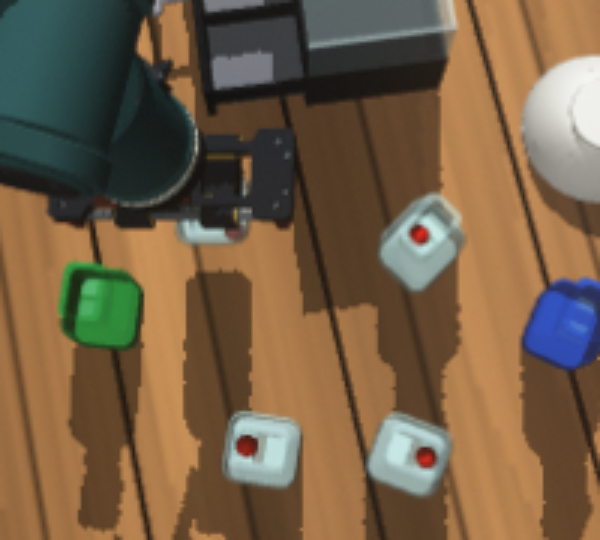

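```bash
python3 - <<'E'
from ops import *
hit=servo_line([.46,-.12,.090],rate=.06,contact_N=2); print(hit,current_position(),current_force(),current_finger_gap())
c=capture("wrist"); cv2.imwrite("pics/q1w.png",c["image"])
c=capture("scene"); cv2.imwrite("pics/q1s.png",cv2.resize(c["image"][200:380,180:380],None,fx=3,fy=3))
E
```

```text
True [ 0.45951427 -0.11973264  0.10245069] [-1.37731205  0.45217092  0.55984216] 0.035373720814334646
```

View pics/q1w.png

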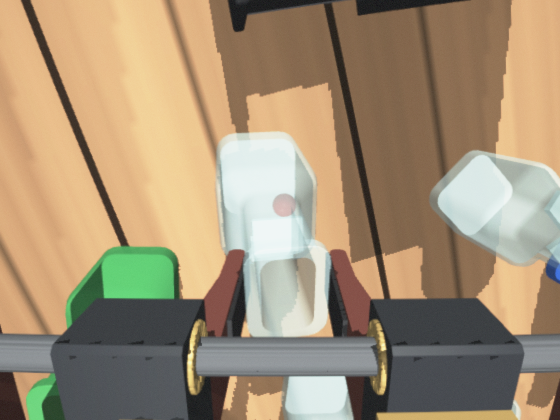

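```bash
python3 - <<'E'
from ops import *
servo_line([.46,-.12,.099],rate=.03)
move_gripper(.06); sleep(.4)
c=capture("wrist"); cv2.imwrite("pics/q2w.png",c["image"]); print(current_clock())
E
```

```text
30.1167
```

View pics/q2w.png

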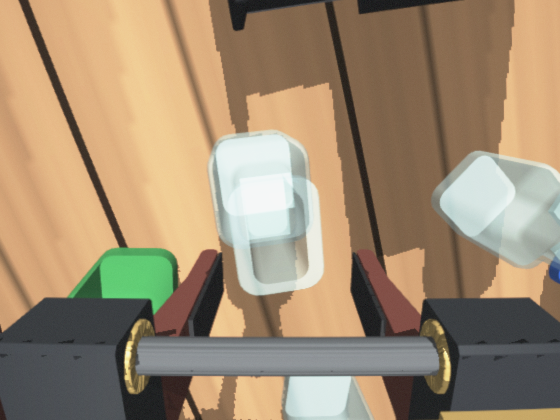

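```bash
python3 - <<'E'
from ops import *
c=capture("wrist"); R=Rn.from_quat(current_orientation()).as_matrix(); p=np.array(current_position()); g=current_finger_gap()/2
im=cv2.resize(c["image"],None,fx=2.8,fy=2.8,interpolation=cv2.INTER_CUBIC)
for z,col in((0,(0,255,0)),(-.019,(255,255,0)),(-.038,(0,255,255)),(-.05,(255,0,255)),(-.061,(0,0,255))):
    for sx in(-1,1):
        a=proj(c,[p+R@np.array([sx*g,yy,z]) for yy in(-.01,.01)]); a=((a+.5)*2.8).astype(int); cv2.line(im,tuple(map(int,a[0])),tuple(map(int,a[1])),col,1)
cv2.imwrite("pics/pads.png",im[600:1100,380:1180])
print(g)
E
```

```text
0.03007068037202916
```

View pics/pads.png

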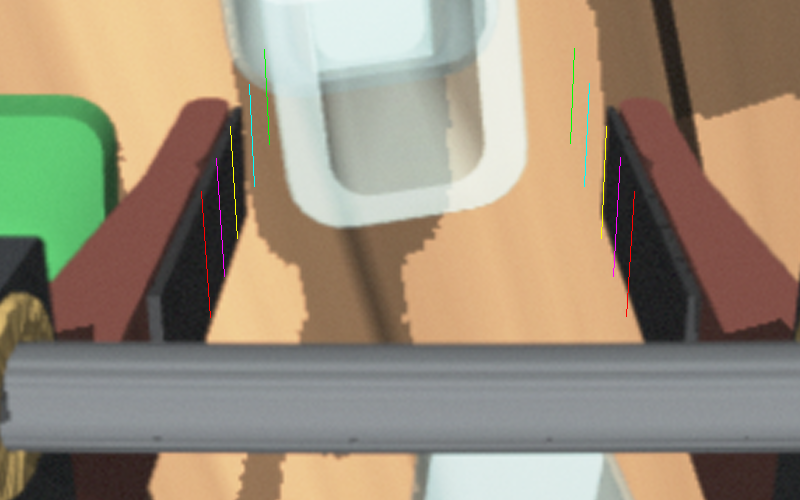

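```bash
python3 - <<'E'
from ops import *
c=capture("wrist"); R=Rn.from_quat(current_orientation()).as_matrix(); p=np.array(current_position())
for g in (.088,.060,.0355):
  print(g,[ (z,proj(c,[p+R@np.array([sx*g/2,-.01,z]) for sx in (-1,1)]).round(0).tolist()) for z in (0,-.01,-.02,-.03)])
E
```

```text
0.088 [(0, [[204.0, 231.0], [366.0, 231.0]]), (-0.01, [[200.0, 238.0], [370.0, 237.0]]), (-0.02, [[196.0, 245.0], [374.0, 244.0]]), (-0.03, [[191.0, 252.0], [379.0, 252.0]])]
0.06 [(0, [[230.0, 231.0], [340.0, 231.0]]), (-0.01, [[227.0, 238.0], [343.0, 237.0]]), (-0.02, [[224.0, 245.0], [346.0, 244.0]]), (-0.03, [[221.0, 252.0], [349.0, 252.0]])]
0.0355 [(0, [[252.0, 231.0], [318.0, 231.0]]), (-0.01, [[251.0, 238.0], [319.0, 237.0]]), (-0.02, [[249.0, 245.0], [321.0, 244.0]]), (-0.03, [[247.0, 252.0], [323.0, 252.0]])]
```

```bash
python3 - <<'E'
from ops import *
c=capture("wrist"); R=Rn.from_quat(current_orientation()).as_matrix(); p=np.array(current_position())
d=c["range_z"]
for uv in [(216,256),(212,252),(215,262),(210,275),(206,290),(200,300),(357,256),(362,262),(368,290),(190,320)]:
    u,v=uv; X=deproj(c,[uv],[d[v,u]])[0]; print(uv,d[v,u],(R.T@(X-p)).round(4))
E
```

```text
(216, 256) 0.16945782 [-0.0309 -0.011  -0.0371]
(212, 252) 0.16963707 [-0.0327 -0.0127 -0.0364]
(215, 262) 0.16300613 [-0.0301 -0.011  -0.0438]
(210, 275) 0.1509199 [-0.0298 -0.0109 -0.0564]
(206, 290) 0.13918592 [-0.0289 -0.0107 -0.0686]
(200, 300) 0.13094105 [-0.0293 -0.0112 -0.0771]
(357, 256) 0.0 [ 0.0011 -0.0768 -0.1945]
(362, 262) 0.15832238 [ 0.0325 -0.0128 -0.0481]
(368, 290) 0.13921481 [ 0.031  -0.0106 -0.0686]
(190, 320) 0.11844397 [-0.0296 -0.0114 -0.09  ]
```

```bash
cat >> ops.py <<'E'
def fit2(W,p0,ball=None,r=.06,dy=-.0015):
    p,f=fit([W],(p0[0],p0[1]-dy),0,ball,r); p[1]+=dy; p[2]=wrap(p[2]); return p,f
E
python3 - <<'E'
from ops import *
R=Rn.from_quat(current_orientation()).as_matrix(); p=np.array(current_position())
servo_line(p-R[:,2]*.10,rate=.15)
W=look("look2"); print(current_clock())
p,f=fit2(W,(.445,-.12)); print(p.round(4),np.degrees(p[2]),f)
np.save("cur.npy",p)
q=p.copy(); q[1]+=.0015
overlay(W,[q],"pics/look2o.png",(120,0,420,230),2.6)
E
```

```text
32.1917
[ 0.4563 -0.0943 -1.6785] -96.17009791821135 0.09500782177561962
```

View pics/look2o.png

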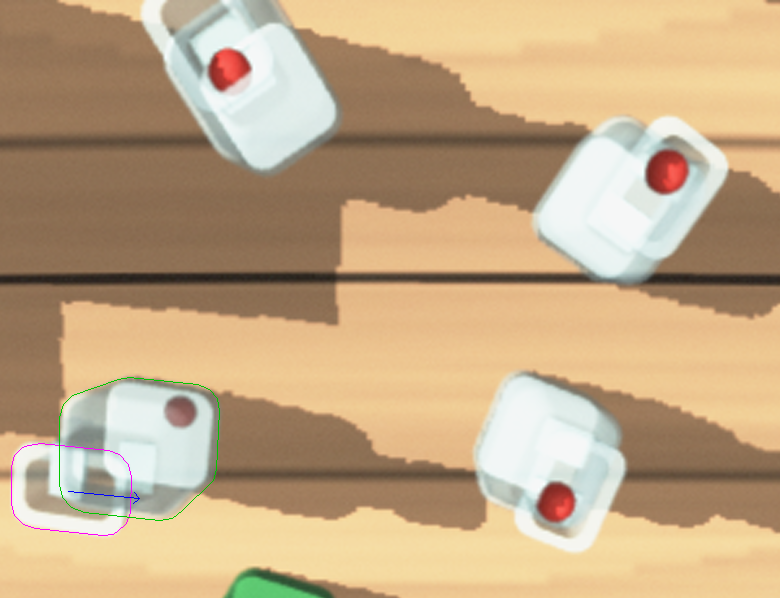

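```bash
cat >> ops.py <<'E'
H=.100
def pick(x,y,psi,s=None):
    if s is None: s=best_s(x,y,psi)
    q=down(wrap(psi+s*np.pi/2))
    move_gripper(.088)
    move_ptp([x,y,.20],q)
    servo_line([x,y,H],q,rate=.12)
    move_gripper(.0); servo_line([x,y,H+.045],q,rate=.12); sleep(.1)
    print("gap",round(current_finger_gap(),4),"F",np.round(current_force(),1),"t",round(current_clock(),1))
    return s
def transit(k):
    w=cad(TX,WELL[k]); q=down(CY+np.pi/2)
    p=current_position(); servo_line([p[0],p[1],.235],rate=.15)
    servo_line([w[0],w[1],.235],q,rate=.18)
    print("gap",round(current_finger_gap(),4),"F",np.round(current_force(),1),"t",round(current_clock(),1))
def lower(k,h=H):
    w=cad(TX,WELL[k]); q=down(CY+np.pi/2)
    hit=servo_line([w[0],w[1],h+.013+.012],q,rate=.10,contact_N=6)
    if not hit: hit=servo_line([w[0],w[1],h+.013-.004],q,rate=.03,contact_N=3)
    p=current_position(); print("contact",hit,"pos",np.round(p,4),"want",w.round(4),"F",np.round(current_force(),2),"gap",round(current_finger_gap(),4))
E
python3 - <<'E'
from ops import *
x,y,psi=np.load("cur.npy")
pick(x,y,psi)
transit(4)
c=capture("wrist"); cv2.imwrite("pics/t1.png",c["image"])
E
```

```text
gap 0.0356 F [ 0.2 -0.1 -3.5] t 36.4
gap 0.0357 F [ 0.1 -0.2 -2.8] t 39.4
```

View pics/t1.png

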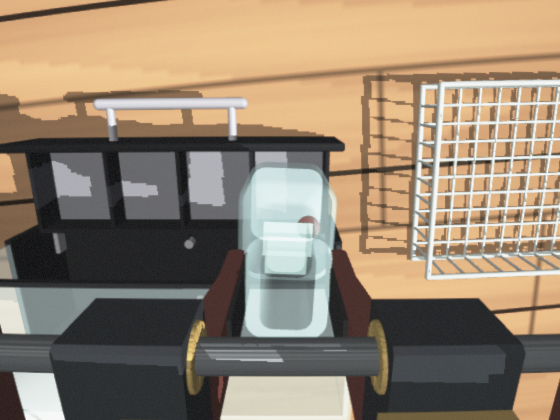

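```bash
python3 - <<'E'
from ops import *
lower(4)
c=capture("wrist"); cv2.imwrite("pics/t2.png",c["image"])
E
```

```text
contact True pos [0.5338 0.2804 0.1125] want [0.5334 0.2809] F [-0.02 -1.23  3.55] gap 0.0354
```

View pics/t2.png

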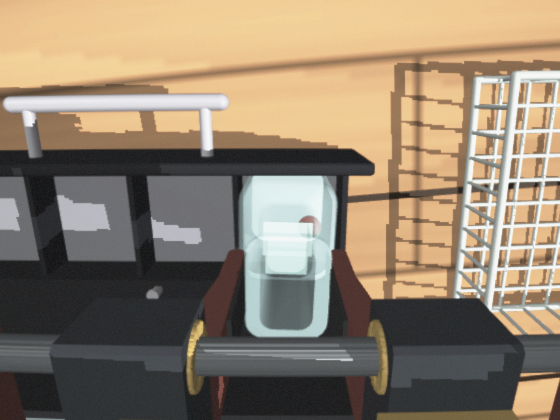

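```bash
cat >> ops.py <<'E'
def lookfit(name,i,redo=True):
    W=look(name); e=np.load("est.npy")[i]
    bs=[b[2] for b in redballs(W,.130)]
    guess=np.array([e[0]+.0095*np.cos(e[2]),e[1]+.0015+.0095*np.sin(e[2])])
    b=min(bs,key=lambda b:np.linalg.norm(b[:2]-guess)); print("balls",[k.round(3)[:2].tolist() for k in bs],"d",np.linalg.norm(b[:2]-guess).round(4))
    p,f=fit([W],b[:2],0,b[:2],.06); q=p.copy(); p[1]-=.0015; p[2]=wrap(p[2])
    print("fit",p.round(4),np.degrees(p[2]).round(1),round(f,3),"old",e.round(3))
    overlay(W,[q],f"pics/{name}o.png",(150,0,450,230),2.6); np.save("cur.npy",p); return p,f
E
python3 - <<'E'
from ops import *
release(4)
lookfit("look3",3); print(current_clock())
E
```

```text
t 42.8
balls [[0.624, -0.165], [0.585, -0.342], [0.447, -0.301]] d 0.0006
fit [ 0.4556 -0.3059  2.7534] 157.8 0.059 old [ 0.455 -0.306 -3.533]
44.7917
```

View pics/look3o.png

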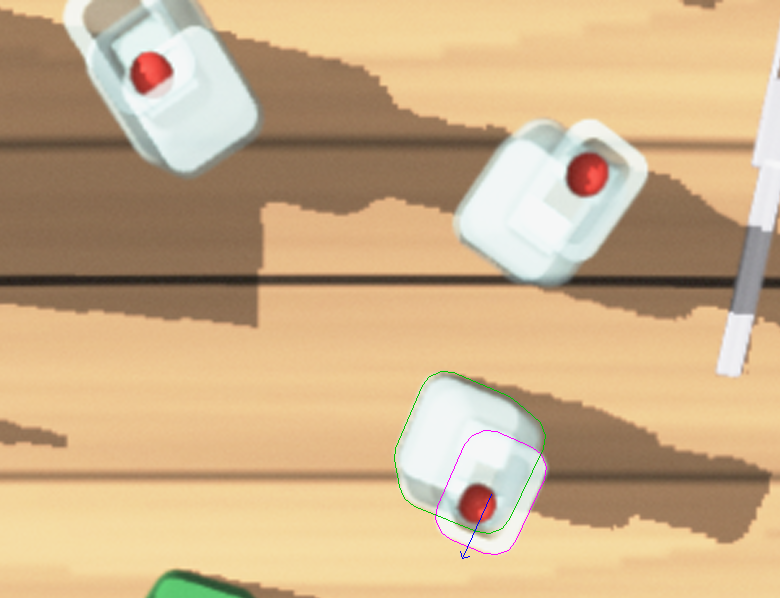

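```bash
cat >> ops.py <<'E'
def rockseq(s,name,seq=(0,-42,0,42,0)):
    ims=[]
    for d in seq:
        R=rock_R(s,np.radians(d)); move_ptp(tcp(ROCK,R),R.as_quat())
        sleep(.5 if d else .15)
        c=capture("wrist"); ims.append(c["image"][110:400,205:375])
    cv2.imwrite(f"pics/{name}.png",np.hstack(ims)[:, :800])
    print("gap",round(current_finger_gap(),4),"F",np.round(current_force(),2),"t",round(current_clock(),1))
E
python3 - <<'E'
from ops import *
x,y,psi=np.load("cur.npy")
s=pick(x,y,psi); print(s)
p=current_position(); servo_line([p[0],p[1],.17],rate=.15)
rockseq(s,"rk4",(-42,0,42,0))
E
```

```text
gap 0.0354 F [ 0.  -0.3 -3. ] t 48.7
1
gap 0.0351 F [-0.42 -0.63 -3.38] t 53.8
```

View pics/rk4.png

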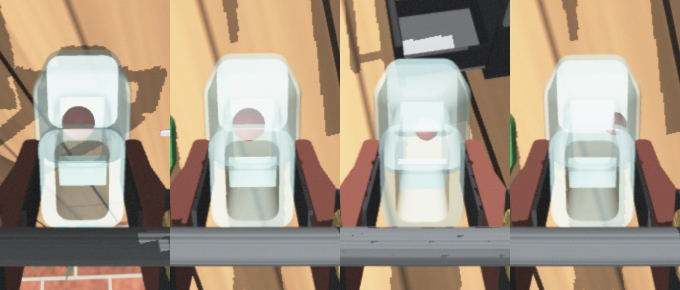

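```bash
python3 - <<'E'
from ops import *
transit(3)
c=capture("wrist"); lower(3)
c2=capture("wrist"); cv2.imwrite("pics/t3.png",np.hstack([c["image"][100:400,100:460],c2["image"][100:400,100:460]]))
E
```

```text
gap 0.0354 F [-0.3  1.3 -2.9] t 56.5
contact True pos [0.5274 0.2053 0.1129] want [0.5268 0.2051] F [1.25 0.23 3.81] gap 0.0355
```

View pics/t3.png

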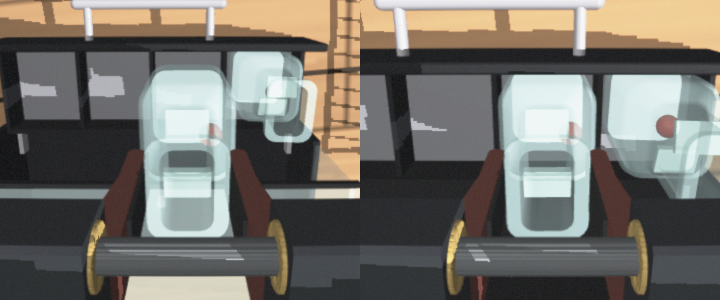

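```bash
python3 - <<'E'
from ops import *
release(3)
lookfit("look4",1); print(current_clock())
E
```

```text
t 59.8
balls [[0.624, -0.165], [0.585, -0.342]] d 0.0246
fit [ 0.6322 -0.1629 -2.6019] -149.1 0.047 old [ 0.621 -0.183 -2.561]
61.7833
```

View pics/look4o.png

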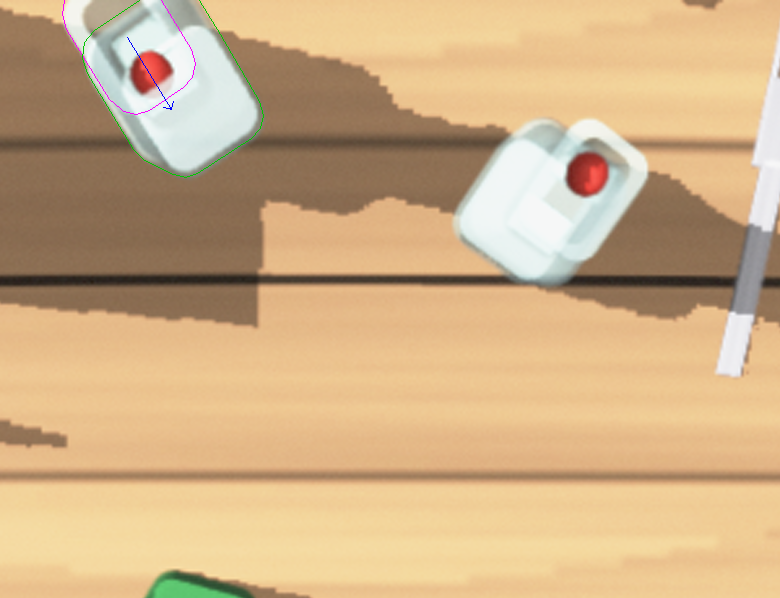

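```bash
python3 - <<'E'
from ops import *
x,y,psi=np.load("cur.npy")
s=pick(x,y,psi); print(s)
p=current_position(); servo_line([p[0],p[1],.19],rate=.15)
rockseq(s,"rk2",(0,-42,0,42,0))
E
```

```text
gap 0.0358 F [-0.2  0.5 -2.5] t 65.9
1
gap 0.0352 F [ 0.16 -0.08 -4.07] t 72.0
```

View pics/rk2.png

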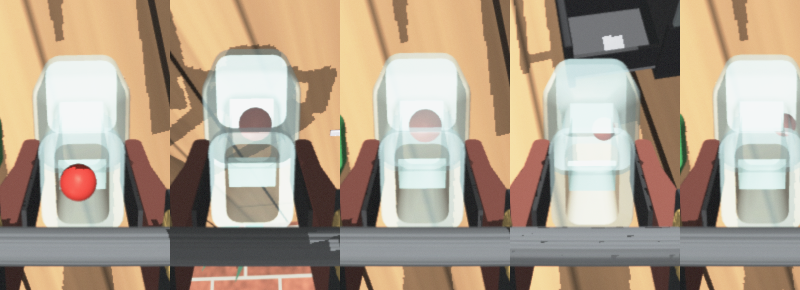

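The ball went upper shelf → lower shelf → body, same as before. Placing it in well 2.

```bash
python3 - <<'E'
from ops import *
transit(2)
c=capture("wrist"); lower(2)
c2=capture("wrist"); cv2.imwrite("pics/t4.png",np.hstack([c["image"][100:400,100:460],c2["image"][100:400,100:460]]))
E
```

```text
gap 0.0355 F [ 0.6 -0.2 -3.1] t 74.6
contact True pos [0.5204 0.1292 0.1127] want [0.5201 0.1294] F [ 0.77 -1.01  2.41] gap 0.0357
```

View pics/t4.png

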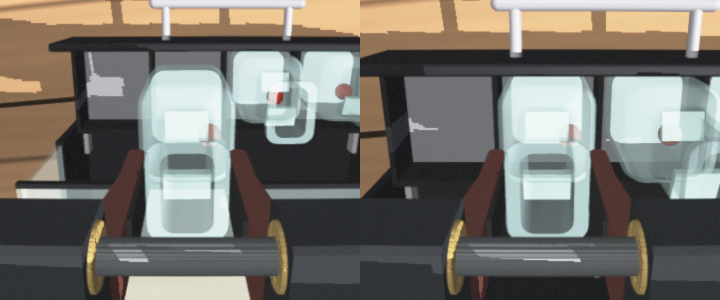

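```bash
python3 - <<'E'
from ops import *
release(2)
p,f=lookfit("look5",2)
if f<.2:
    x,y,psi=p; s=pick(x,y,psi); print(s)
    p=current_position(); servo_line([p[0],p[1],.19],rate=.15)
    rockseq(s,"rk3",(0,-42,0,42,0))
E
```

```text
t 77.9
balls [[0.585, -0.342]] d 0.001
fit [ 0.577  -0.3378 -0.5946] -34.1 0.187 old [ 0.576 -0.337 -0.606]
gap 0.0355 F [-0.2 -0.3 -3.5] t 84.0
-1
gap 0.0354 F [-0.02  0.36 -3.36] t 90.7
```

View pics/rk3.png

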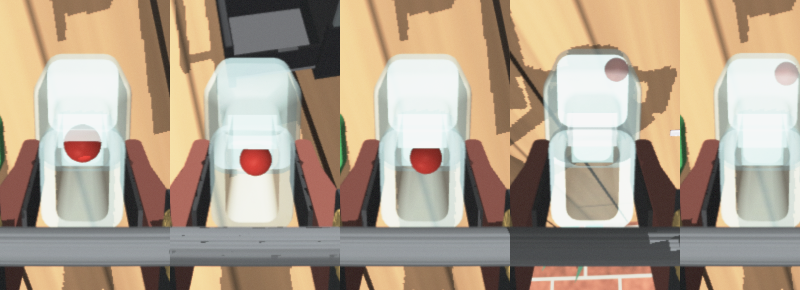

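```bash
python3 - <<'E'
from ops import *
transit(1)
c=capture("wrist"); lower(1)
c2=capture("wrist"); cv2.imwrite("pics/t5.png",np.hstack([c["image"][100:400,100:460],c2["image"][100:400,100:460]]))
E
```

```text
gap 0.0356 F [-0.2  0.  -3. ] t 93.3
contact True pos [0.5142 0.054  0.1126] want [0.5135 0.0537] F [1.6  0.63 4.23] gap 0.0356
```

View pics/t5.png

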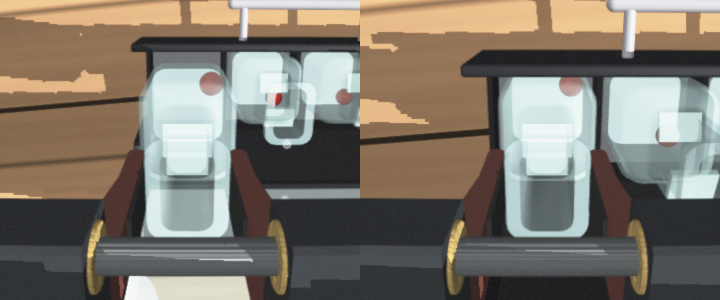

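```bash
python3 - <<'E'
from ops import *
release(1)
move_gripper(.0)
move_ptp([.44,.16,.36],down(-np.pi/2))
for n in ("wrist","scene","top"):
    c=capture(n); cv2.imwrite(f"pics/f_{n}.png",c["image"])
    if n=="wrist":
        d=c["range_z"]; v,u=np.nonzero(d>0); P=deproj(c,np.c_[u,v],d[v,u]); L=np.c_[(P[:,:2]-CC)@RC,P[:,2]]
        q=L[(abs(L[:,1])<.15)&(L[:,2]>.077)&(L[:,2]<.089)&(L[:,0]<-.155)&(L[:,0]>-.18)]; print("panel",np.median(q[:,0]),len(q))
print(current_clock())
E
```

```text
t 96.7
panel -0.15578603115910225 311
100.4583
```

View pics/f_wrist.png

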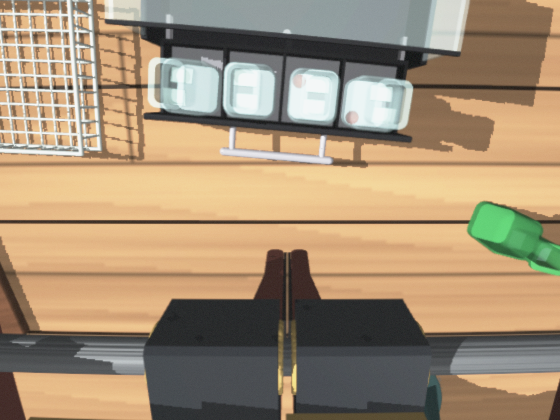

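View pics/f_scene.png

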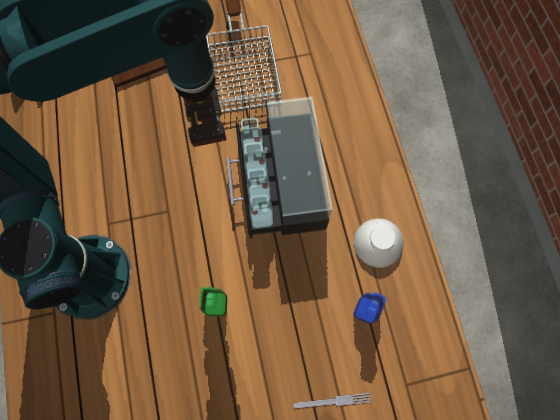

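```bash
python3 - <<'E'
from ops import *
for n in ("wrist","top"):
    c=capture(n); d=c["range_z"]; v,u=np.nonzero(d>0); P=deproj(c,np.c_[u,v],d[v,u]); L=np.c_[(P[:,:2]-CC)@RC,P[:,2]]
    m=(abs(L[:,1])<.15)&(L[:,0]<-.12)&(L[:,0]>-.22)
    for a,b in((.079,.089),(.045,.06)):
        q=L[m&(L[:,2]>a)&(L[:,2]<b)]; h,e=np.histogram(q[:,0],np.arange(-.22,-.12,.004)); print(n,a,[(round(x,3),int(k)) for x,k in zip(e,h) if k>3])
    if n=="wrist":
        R=Rn.from_quat(current_orientation()).as_matrix(); p=np.array(current_position())
        for uv in [(275,254),(280,252),(278,260),(301,254),(300,270)]:
            X=deproj(c,[uv],[d[uv[1],uv[0]]])[0]; print(uv,d[uv[1],uv[0]],(R.T@(X-p)).round(4))
E
python3 - <<'E'
import cv2
im=cv2.imread("pics/f_wrist.png"); cv2.imwrite("pics/f_wc.png",cv2.resize(im[30:180,130:430],None,fx=2.6,fy=2.6,interpolation=cv2.INTER_CUBIC))
E
```

```text
wrist 0.079 [(np.float64(-0.16), 110), (np.float64(-0.156), 808), (np.float64(-0.152), 729), (np.float64(-0.148), 105), (np.float64(-0.144), 49), (np.float64(-0.14), 32), (np.float64(-0.136), 30), (np.float64(-0.132), 27), (np.float64(-0.128), 28)]
wrist 0.045 [(np.float64(-0.2), 59), (np.float64(-0.196), 319), (np.float64(-0.192), 358), (np.float64(-0.188), 210), (np.float64(-0.184), 38), (np.float64(-0.18), 37), (np.float64(-0.176), 37), (np.float64(-0.172), 36), (np.float64(-0.168), 36), (np.float64(-0.164), 36), (np.float64(-0.16), 14), (np.float64(-0.152), 138), (np.float64(-0.148), 5), (np.float64(-0.144), 12), (np.float64(-0.14), 12), (np.float64(-0.136), 16), (np.float64(-0.132), 13), (np.float64(-0.128), 14)]
(275, 254) 0.16830222 [-0.0062 -0.0124 -0.0381]
(280, 252) 0.17063849 [-0.004  -0.0124 -0.0357]
(278, 260) 0.16112165 [-0.0047 -0.0127 -0.0455]
(301, 254) 0.16739729 [ 0.0053 -0.0128 -0.0389]
(300, 270) 0.15139043 [ 0.0044 -0.0128 -0.0556]
top 0.079 [(np.float64(-0.16), 19), (np.float64(-0.156), 40), (np.float64(-0.152), 24), (np.float64(-0.148), 17), (np.float64(-0.144), 4)]
top 0.045 [(np.float64(-0.2), 13), (np.float64(-0.196), 20), (np.float64(-0.192), 13), (np.float64(-0.188), 5), (np.float64(-0.16), 19), (np.float64(-0.148), 4)]
```

View pics/f_wc.png

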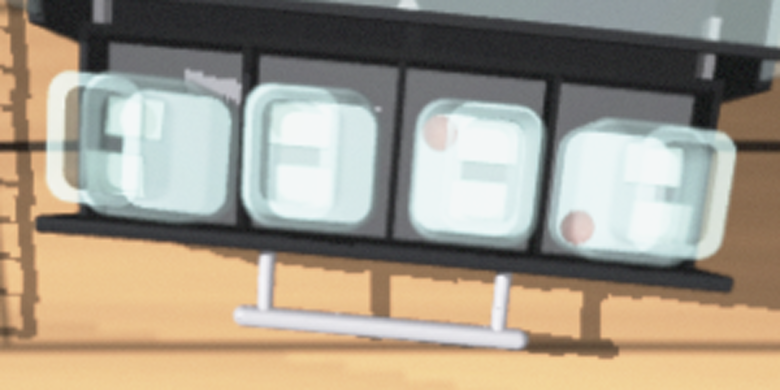

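```bash
python3 - <<'E'
from ops import *
q=down(CY+np.pi/2)
a=cad(-.245,0.002)
print(inverse_kinematics([*a,.02],q))
move_ptp([*a,.16],q)
print(servo_line([*a,.05],q,rate=.12,contact_N=6))
print(servo_line([*a,.014],q,rate=.04,contact_N=3),current_position(),current_force())
c=capture("wrist"); cv2.imwrite("pics/push0.png",c["image"]); print(current_clock())
E
```

```text
[ 2.67657475e-01  3.83167143e-01  2.03682203e+00 -4.44089210e-16
  7.21603477e-01 -1.21587239e+00]
False
False [0.39726358 0.1803965  0.01412447] [1.5550222  0.17906687 0.06187418]
105.25
```

View pics/push0.png

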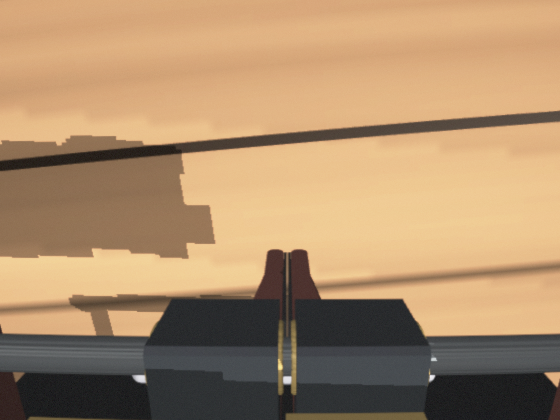

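```bash
python3 - <<'E'
from ops import *
q=down(CY+np.pi/2)
def rep(m): p=np.array(current_position()); print(m,"x'",((p[:2]-CC)@RC).round(4),"z",p[2].round(4),"F'",(np.array(current_force()[:2])@RC).round(2),"t",round(current_clock(),1))
for xt in (-.225,-.205,-.195,-.185,-.17):
    h=servo_line([*cad(xt,.002),.016],q,rate=.03,contact_N=5); rep((xt,h))
    if h: break
for n in ("scene","top"):
    c=capture(n); d=c["range_z"]; v,u=np.nonzero(d>0); P=deproj(c,np.c_[u,v],d[v,u]); L=np.c_[(P[:,:2]-CC)@RC,P[:,2]]
    m=(abs(L[:,1]+.12)<.04)&(L[:,0]<-.05)&(L[:,0]>-.22)&(L[:,2]>.079)&(L[:,2]<.089); h,e=np.histogram(L[m,0],np.arange(-.22,-.05,.004)); print(n,[(round(x,3),int(k)) for x,k in zip(e,h) if k>2])
    cv2.imwrite(f"pics/push1{n}.png",cv2.resize(c["image"][60:280,150:400],None,fx=2.7,fy=2.7) if n=="scene" else c["image"])
E
```

```text
(-0.225, False) x' [-0.2253  0.0019] z 0.0159 F' [0.1 0.1] t 106.1
(-0.205, False) x' [-0.2049  0.002 ] z 0.016 F' [-0.09 -0.48] t 106.9
(-0.195, False) x' [-0.1943  0.0021] z 0.0161 F' [0.5  0.18] t 107.4
(-0.185, False) x' [-0.1844  0.0021] z 0.0161 F' [0.27 0.28] t 107.8
(-0.17, False) x' [-0.1695  0.0021] z 0.0161 F' [-0.59 -0.39] t 108.5
scene [(np.float64(-0.116), 21), (np.float64(-0.112), 39), (np.float64(-0.108), 19), (np.float64(-0.104), 11), (np.float64(-0.1), 3), (np.float64(-0.096), 4), (np.float64(-0.092), 5), (np.float64(-0.088), 3), (np.float64(-0.084), 3), (np.float64(-0.076), 3), (np.float64(-0.064), 3)]
top [(np.float64(-0.12), 8), (np.float64(-0.116), 44), (np.float64(-0.112), 38), (np.float64(-0.108), 14), (np.float64(-0.104), 3), (np.float64(-0.096), 3), (np.float64(-0.084), 3), (np.float64(-0.08), 3), (np.float64(-0.068), 3), (np.float64(-0.06), 4)]
```

View pics/push1scene.png

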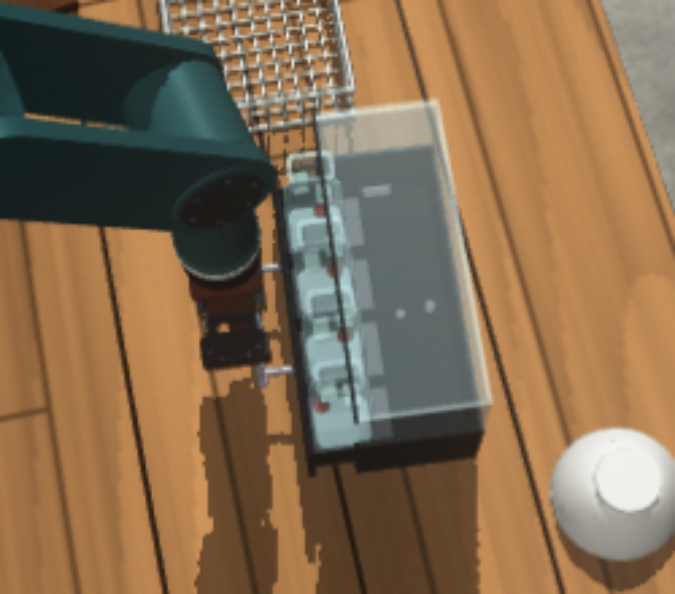

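```bash
python3 - <<'E'
from ops import *
q=down(CY+np.pi/2)
def rep(m): p=np.array(current_position()); print(m,"x'",((p[:2]-CC)@RC).round(4),"z",p[2].round(4),"F'",(np.array(current_force()[:2])@RC).round(2),"t",round(current_clock(),1))
h=servo_line([*cad(-.148,.002),.016],q,rate=.03,contact_N=12); rep(h)
for xt in np.arange(-.145,-.100,.003):
    h=servo_line([*cad(xt,.002),.016],q,rate=.02); 
    F=np.array(current_force()[:2])@RC; rep(round(xt,3))
    if F[0]<-13: break
E
```

```text
False x' [-0.1476  0.0021] z 0.0161 F' [-0.83  0.06] t 109.5
-0.145 x' [-0.1447  0.002 ] z 0.0161 F' [1.4  0.09] t 109.8
-0.142 x' [-0.1422  0.0019] z 0.0159 F' [-0.85 -0.17] t 110.1
-0.139 x' [-0.1402  0.0019] z 0.0158 F' [-4.61  0.6 ] t 110.4
-0.136 x' [-0.1362  0.0019] z 0.0158 F' [-3.46 -0.2 ] t 110.7
-0.133 x' [-0.1319  0.0021] z 0.0161 F' [-0.43  0.02] t 111.0
-0.13 x' [-0.1287  0.0022] z 0.0163 F' [-0.07 -0.13] t 111.3
-0.127 x' [-0.1266  0.0021] z 0.0161 F' [-0.92  0.51] t 111.6
-0.124 x' [-0.1267  0.0019] z 0.0157 F' [-5.84  1.69] t 111.9
-0.121 x' [-0.1267  0.0016] z 0.0154 F' [-11.35   2.18] t 112.2
-0.118 x' [-0.1268  0.0013] z 0.015 F' [-17.95   1.8 ] t 112.5
```

```bash
python3 - <<'E'
from ops import *
q=down(CY+np.pi/2)
servo_line([*cad(-.20,.002),.016],q,rate=.08)
servo_line([*cad(-.24,.002),.30],q,rate=.2)
move_ptp([.40,.16,.38],q)
W=capture("wrist"); cv2.imwrite("pics/e_w0.png",W["image"])
goto_joints([-0.9]+list(current_joint_pos())[1:])
for n in ("scene","top"):
    c=capture(n); cv2.imwrite(f"pics/e_{n}.png",c["image"])
    d=c["range_z"]; v,u=np.nonzero(d>0); P=deproj(c,np.c_[u,v],d[v,u]); L=np.c_[(P[:,:2]-CC)@RC,P[:,2]]
    m=(abs(L[:,1])<.16)&(L[:,0]<-.04)&(L[:,0]>-.22)&(L[:,2]>.079)&(L[:,2]<.089); h,e=np.histogram(L[m,0],np.arange(-.22,-.04,.004)); print(n,[(round(x,3),int(k)) for x,k in zip(e,h) if k>2])
    cv2.imwrite(f"pics/e_{n}c.png",cv2.resize(c["image"][80:250,210:350] if n=="scene" else c["image"][130:290,160:330],None,fx=3.5,fy=3.5,interpolation=cv2.INTER_CUBIC))
print(current_clock())
E
```

```text
scene [(np.float64(-0.076), 10), (np.float64(-0.072), 144), (np.float64(-0.068), 126), (np.float64(-0.064), 11)]
top [(np.float64(-0.076), 129), (np.float64(-0.072), 157), (np.float64(-0.068), 71), (np.float64(-0.064), 64), (np.float64(-0.06), 21), (np.float64(-0.056), 14), (np.float64(-0.052), 6)]
117.4917
```

View pics/e_scenec.png

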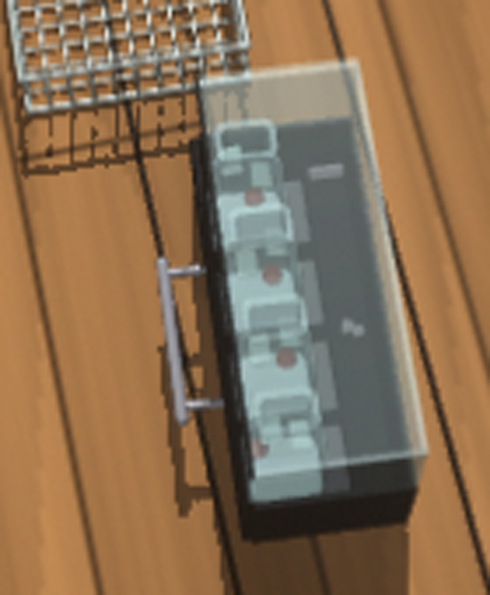

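View pics/e_topc.png

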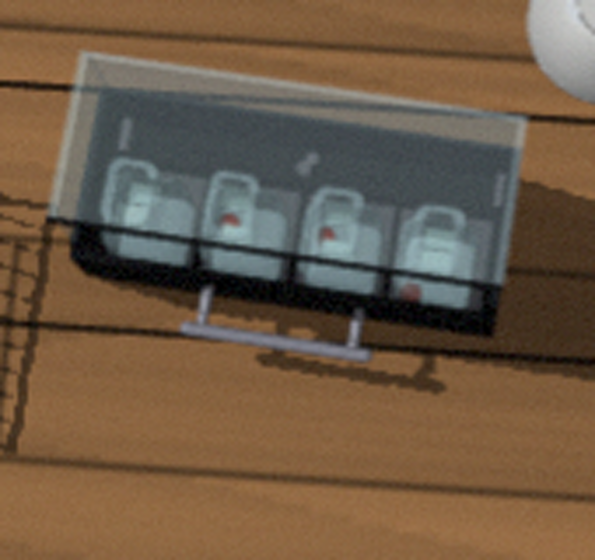

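View pics/e_scene.png

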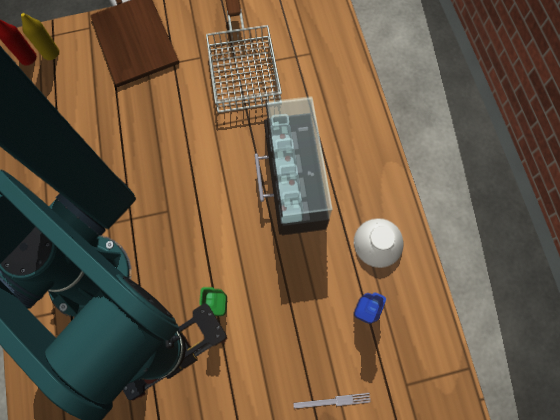

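```bash
python3 - <<'E'
from ops import *
S=capture("scene");T=capture("top")
sc={4:(282.6,136.6),3:(287.7,158.3),2:(291.7,182),1:(284.6,208.6)}; tp={3:(225.7,193.1),2:(253.4,196.9),1:(277.4,213.7)}
for k in sc:
    for z in (.034,.117,.143):
        a=at_z(S,[sc[k]],z)[0]; la=(a[:2]-CC)@RC
        s=f"well{k} z={z} scene rel {(la-[ -.118+.0967+.0,WELL[k]]).round(3)}"
        if k in tp: b=at_z(T,[tp[k]],z)[0]; s+=f" mismatch {np.linalg.norm(a-b):.4f}"
        print(s)
E
```

```text
well4 z=0.034 scene rel [-0.     0.011]
well4 z=0.117 scene rel [-0.005 -0.032]
well4 z=0.143 scene rel [-0.007 -0.045]
well3 z=0.034 scene rel [0.005 0.015] mismatch 0.0020
well3 z=0.117 scene rel [-0.    -0.024] mismatch 0.0305
well3 z=0.143 scene rel [-0.002 -0.036] mismatch 0.0395
well2 z=0.034 scene rel [0.006 0.014] mismatch 0.0012
well2 z=0.117 scene rel [ 0.001 -0.019] mismatch 0.0282
well2 z=0.143 scene rel [-0.001 -0.029] mismatch 0.0370
well1 z=0.034 scene rel [-0.025  0.013] mismatch 0.0076
well1 z=0.117 scene rel [-0.029 -0.015] mismatch 0.0338
well1 z=0.143 scene rel [-0.03  -0.024] mismatch 0.0422
```

```bash
python3 - <<'E'
from bench import *
close_job(); print(current_clock())
E
```

```text
the job is handed in; nothing more can be done
the job is handed in; nothing more can be done
```

The job is handed in, at about 118 s on the robot's clock. All four shakers had a stuck ball. I rocked each one about 42° towards its -x, then towards its +x, and in the wrist pictures each ball left the neck for the body. Shakers 1, 4, 2 and 3 then went into wells 4, 3, 2 and 1. I pushed the drawer by its pull, slowly, past the detent to its stop.

**Drawer:** it stopped moving at the end of the push while the force rose to 18 N. Both fixed cameras then put the front panel against the caddy's front, so I take it as home, though I had no direct reading of the opening.

**Shakers and balls:** all four shakers look upright in their wells. The balls in wells 1 to 3 come out at body-floor height when triangulated from the two cameras; well 1 agrees least well, with an 8 mm mismatch. The ball in well 4 shows in one camera only, where only the body floor fits its well.

**Other things:** the bowl, fork, basket and the green and blue look-alikes appear where they were. I checked that by eye only.

What did not go to plan:
- **First placing of shaker 1:** the shaker tilted in the grip, probably when the grip slackened, and touched down on the divider instead of the well floor. I set it back on the ledge, gripped it again and placed it properly. By the end of the placings the drawer stood about 1 cm further in than at the start, probably from this contact.
- **Finger gap:** the fingers read about 35.5 mm on every shaker instead of the expected 30 mm. They seem to have held the lip rather than the neck faces.
- **Shaker 2:** it was knocked a few centimetres aside on the ledge. I saw it and measured it again before picking it up.

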